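# Counting grinding balls from a rotary feeder into a milling jar

## Task

Load the milling jar with its charge of three grinding balls: slide the open steel jar along the bench under the spout of the rotary ball feeder, fully home against the V-shaped stop, then turn the feeder's drum slowly by its handwheel, hand over hand, so that the balls drop out of its side opening one at a time. Stop when exactly three balls lie in the jar, with the other three still in the feeder, and leave the jar standing home under the spout. Spill no ball on the bench and leave the other things there where they are.

Things in the scene. Friction and masses are not known exactly. Their poses are not given: they have to be found in the camera images.
- axle (a point): Centre of the feeder's drum, 155 mm above the bench; frame fixed to the stand: x along the level axle (handwheel on the -x side, facing the robot), y towards the spout, z up. Drum of 100 mm diameter, x -16 to +16 mm, with six pockets for one ball each, 60 degrees apart, in a fixed casing (109 mm outer diameter) with an inlet on top and a side opening on the +y side, 95 to 158 degrees from the top.
- dispenser: Fixed stand of the feeder, origin on the bench under the axle, same axes. Base plate y -85 to +40, x -50 to +50 mm; upright x -34 to -22. Balls wait in single file in a magazine leaning from the drum's top to y = +80, z = 325, x -14 to +14. A ball that leaves the side opening rolls down an open chute (x -18 to +18 mm, top 143 mm at y 45 to 92, then below 105) to the spout in under a second.
- drum (a joint): Turn of drum and wheel, rad; starts at 0.28 to 0.66. At 0 and every pi/3 a pocket is straight up. Grows as the top goes to +y: turn it that way only. A pocket passing under the magazine takes a ball and lets it out 2.3 to 2.6 rad later, so the first leaves near 3.4, then one every 1.05 rad. Takes 2.5 N at a grip, up to 10 N as balls go in; stays where left. Above 1.5 rad/s a ball may jam; then turn back 0.3.
- grip0 (a point): Middle of one of four black grips on the handwheel: pegs of 14 mm diameter parallel to the axle, 52 mm from it, standing free 39 mm to -x; the wheel (solid, 132 mm diameter) has its face 19 mm to +x of this point. At drum 0 this one is on top. Turns with the drum. In the upper half a grip can be pushed sideways, straddled or pinched from above.
- grip1 (a point): As grip0, 90 degrees on in the sense of growing drum values.
- grip2 (a point): As grip0, 180 degrees on.
- grip3 (a point): As grip0, 270 degrees on.
- spout (a point): Middle of the spout's mouth (31 x 37 mm), 56 mm above the bench, 150 mm from the axle in y, axes as the axle's; its walls reach from 56 to 90 mm. The jar's axis belongs under it: a low steel V stop (2 to 36 mm high, faces at 45 degrees, open to -x, the robot's side) holds the jar there when it is pushed home towards +x; the jar is felt to stop.
- jar_center (a point): Centre (half-way up, on the axis) of the open steel milling jar: plain upright cylinder, 62 mm outer and 52 mm inner diameter, 50 mm high, inner floor 8 mm up and dished (flat only in the middle), 0.4 to 0.6 kg. It starts standing on the robot's side of the stop and passes under the spout with 6 mm to spare. z is its axis.
- ball0_center (a point): Centre of a polished steel grinding ball, 20 mm diameter, 33 g. Lowest in the magazine, so the first to come out; the others follow in the order of their numbers. In the middle of the jar's floor its centre is 18 mm above the bench.
- ball1_center (a point): Centre of a polished steel grinding ball, 20 mm diameter, 33 g. Number 2 in the magazine's file.
- ball2_center (a point): Centre of a polished steel grinding ball, 20 mm diameter, 33 g. Number 3 in the magazine's file.
- ball3_center (a point): Centre of a polished steel grinding ball, 20 mm diameter, 33 g. Number 4 in the magazine's file.
- ball4_center (a point): Centre of a polished steel grinding ball, 20 mm diameter, 33 g. Number 5 in the magazine's file.
- ball5_center (a point): Centre of a polished steel grinding ball, 20 mm diameter, 33 g. Number 6 in the magazine's file.
- jar_lid: Bystander: steel jar lid with a knob, 62 mm diameter, 22 mm high, origin under its centre.
- wash_bottle: Bystander: white wash bottle, 64 mm diameter, 150 mm high, origin under its centre.
- mortar: Bystander: white mortar with its pestle, 90 mm diameter, 50 mm high (pestle to 80 mm), origin under its centre.
- brush: Bystander: cleaning brush, 160 mm long, lying along its x axis.
- reagent_jar: Bystander: closed amber jar, 56 mm diameter, 75 mm high, origin under its centre.
Mind the look-alikes: they are no part of the job. What is shaped like the part that bears jar_center but pink is not meant.

How it is judged:
By the outcome, as a careful person would: the job done as asked, in the order asked, and still so for the second after the job is handed in, with the robot touching nothing.
It also fails if it takes over 70 s, if anything falls off the work surface, if the arm or the gripper's body presses on something with over 40 N, if the wrist force passes 120 N, or if a joint passes its speed limit or range.

## Robot

A 6-joint arm with a two-finger parallel gripper is mounted at the origin on the work surface. World frame = base frame: x ahead of the robot, y to its left, z up, the work surface at z = 0. Lengths are in m, angles in degrees, forces in N, time in s.
With the tool pointing down it reaches from about 0.3 to 0.75 m from the base axis. Payload 8.5 kg.
Tool frame: the origin (TCP) lies between the finger pads; the fingertips stand ahead of it and the grasp point (between the pads) lies 8 mm behind it (env.tcp_to_tips is the z of the fingertips in the tool frame, in m); z points along the fingers, x is the direction in which the jaws open and shut, and the axes are right-handed (so a half turn about z gives the same grasp; the last joint's range is limited). The gripper opens to 85 mm and grips with 20 to 120 N. Pads are 22 mm wide; open, the fingers measure 114 mm over their backs; the gripper's body (76 mm by 85 mm) begins 54 mm behind the grasp point. The pads swing forward as they close: fully open they stand 13 mm farther back than shut.
Start: joints at [53.268, 21.807, 74.336, -0, 83.858, -12.336], TCP at [0.227, 0.501, 0.242] pointing down, gripper open.
Joint ranges: [-178.18, 178.18], [-50.72, 133.34], [12.68, 142.11], [-81.47, 261.47], [9.98, 163.14], [-165.26, 165.26]. Speed limits (degrees/s): [136.94, 136.94, 180, 180, 180, 180].

## Interface

Orientations are given as a 3x3 rotation matrix whose columns are the frame's x, y, z axes.
In Python, from rig import observe, viewer, env gives the robot as it stands.
- The arm moves only by the tool jog_arm, never from a script. Its arguments are lists of equal length, an entry for each row: "dr": the turn, a rotation vector about the tool's x, y, z in rad, a list of three; "slide": the shift along the tool's x, y, z in m, a list of three; "gripper": the opening, from -1 (shut) to 1 (fully open), so that 0 is half open. In form: {"dr": [[rx, ry, rz], ...], "slide": [[dx, dy, dz], ...], "gripper": [gripper, ...]}. A call has exactly 10 rows; each row shifts and turns the commanded pose from where the row before left it, along the tool's axes as they then stand; what a row does not reach is not made up. A row lasts 1/10 s, in which the tool goes at most 50 mm and 8.59 degrees, less where a joint would pass 70% of its speed; a pose out of reach is approached as far as the arm can. A call is refused whole if a number of a shift passes 0.05 or a number of a turn 0.15, either way. A call with a gripper value outside its range is refused whole. The fingers move at their own pace and stop on an object; "force" is the grip in N (left out, the last holds). Time passes only in rows, so rows that do not move let the fingers close, or fill a call up. It gives the time, the measured TCP pose, the force and the opening at its end, in the units of the state.
- observe(): the state, without advancing time (a new reading comes with each control period).
- viewer.get_image(name): name is "scene" or "top" or "wrist"; returns a dict with "pixels" (384x512x3 uint8, blue, green, red), "camera_matrix" (3x3 intrinsics, pixels), "R" (3x3) and "t" (3): a world point X has camera coordinates R X + t. Camera axes: x right, y down, z forward; pixel columns grow to the right and rows downward; lengths in m; the calibration is good to about 2 mm. A picture is of the moment at which its call begins. There is no depth.
- env.close_job(): hands the job in, once; it reports no verdict.
The state is a dict: "time_s": time; "q": joint angles; "qvel": joint speeds; "joint_efforts": joint torques, N m; "position": TCP position; "tool_rot": TCP orientation; "ft_force": force on the tool from outside, world axes, zero at the start; "wrist_torque": the same for the moment, N m; "grip_width": finger opening in m.
Only numpy, scipy, OpenCV 4.12 (cv2) and the standard library are available. Lean on these libraries where they do the work, as an engineer would, in place of code of your own. Each camera call takes 0.05 s, during which the arm holds its last target.

## Working session

There is one attempt and no reset: what is moved stays moved. The work goes in short steps, Python scripts to look and compute and a tool call to move; the robot and the scene stay as the last step left them, time stands still between calls to the robot, and variables do not carry over. Pictures are saved under pics/ and viewed, and the job is handed in when it is done.

Besides the shell and the picture viewer there is one more tool, called after ">>>" as name(argument=value, ...) on one line, values as JSON. jog_arm: Moves the arm, as the interface text tells. Its arguments: {"type":"object","properties":{"dr":{"type":"array","items":{"type":"array","items":{"type":"number"}}},"slide":{"type":"array","items":{"type":"array","items":{"type":"number"}}},"gripper":{"type":"array","items":{"type":"number"}},"force":{"type":"number"}},"required":["dr","slide","gripper"]}

```bash
ls; mkdir -p pics; python3 - <<'E'
from rig import observe, viewer, env
import cv2,numpy as np
s=observe();print(s);print(env.tcp_to_tips)
for n in ["scene","top","wrist"]:
    d=viewer.get_image(n);cv2.imwrite(f"pics/{n}0.png",d["pixels"]);print(n,d["camera_matrix"].tolist(),d["R"].tolist(),d["t"].tolist())
E
```

```text
pics
{'time_s': 0.0, 'q': array([ 5.32672550e+01,  2.18416161e+01,  7.43857044e+01,  1.51247995e-03,
        8.38572860e+01, -1.23380592e+01]), 'qvel': array([-0.00768035,  0.01267461, -0.10301585,  0.0581115 , -0.0262559 ,
        0.02726498]), 'joint_efforts': array([ 9.26298952e-06, -4.48455906e+01, -2.31281680e+01, -1.70951698e-04,
        4.72015963e-03, -2.54394330e-06]), 'position': array([0.22700728, 0.50066242, 0.2417003 ]), 'tool_rot': array([[ 4.13021902e-01,  9.10720644e-01, -9.04200960e-04],
       [ 9.10719959e-01, -4.13022751e-01, -1.16774905e-03],
       [-1.43694873e-03, -3.41167928e-04, -9.99998909e-01]]), 'ft_force': array([ 0.22641272, -1.05232848,  0.52509049]), 'wrist_torque': array([-0.03110311, -0.022315  , -0.01865655]), 'grip_width': 0.0857604280999971}
0.011
scene [[439.0478238552698, 0.0, 248.24768524762874], [0.0, 439.0478238552698, 192.99059367867778], [0.0, 0.0, 1.0]] [[-0.39655434570405435, 0.9179934553423542, -0.005715492265273814], [0.7168150268497103, 0.3057478020133712, -0.6266534120600009], [-0.5735162318415044, -0.25259908454425845, -0.7792771229169531]] [0.20020647129210883, -0.26433514435225314, 1.6358029886628278]
top [[374.4170277043064, 0.0, 254.35989686336896], [0.0, 374.4170277043064, 185.68031968942836], [0.0, 0.0, 1.0]] [[0.009110695615519172, -0.9999389203232941, 0.006257063855066091], [-0.9989848287092237, -0.009377711892344766, -0.04406098646725246], [0.044116972178568505, -0.005849285627253192, -0.9990092485174731]] [0.01459717966298716, 0.5194756552052128, 1.2464950656480145]
wrist [[333.3416953526262, 0.0, 253.65908788622767], [0.0, 333.3416953526262, 189.43206427427268], [0.0, 0.0, 1.0]] [[0.41361059235223063, 0.9104524096109023, -0.0016394290899597506], [0.877919375313376, -0.39835275988188024, 0.26565513197351037], [0.24121328392816838, -0.11131706305950148, -0.9640667316780507]] [-0.5497620236027868, -0.03318988943076385, 0.378123415616476]
```

View pics/scene0.png

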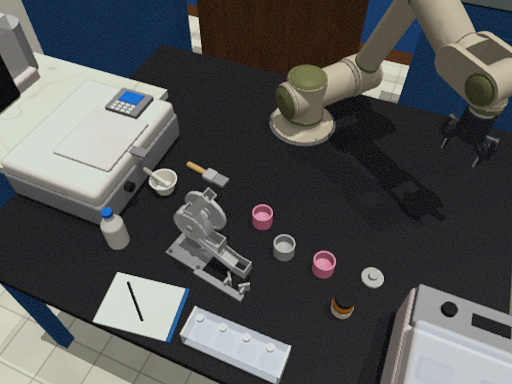

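View pics/top0.png

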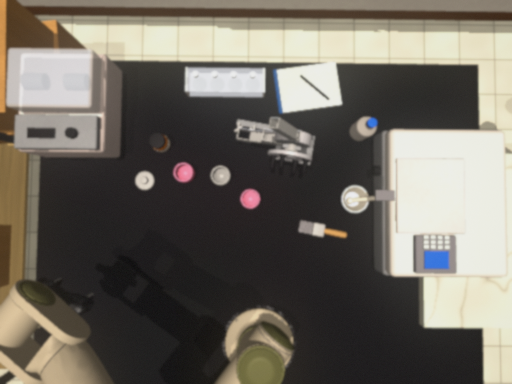

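View pics/wrist0.png

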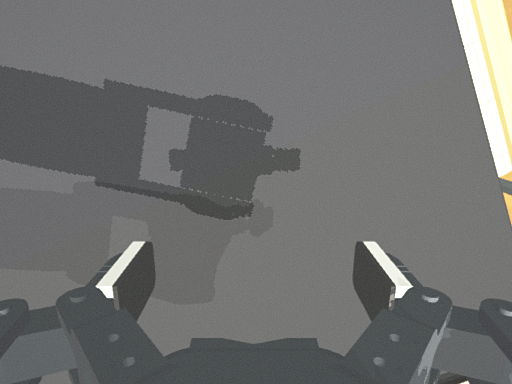

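The scene view shows the grey jar at about (284,247) between two pink look-alikes at (262,216) and (323,264). The feeder is at about (205,240), with its spout near (240,287). I'll enlarge both views.

```bash
cat > h.py <<'E'
import numpy as np,cv2
from rig import observe, viewer, env
def get(n): 
    return viewer.get_image(n)
def ray(d,u,v):
    K=np.array(d["camera_matrix"]);R=np.array(d["R"]);t=np.array(d["t"])
    c=-R.T@t; return c,R.T@np.linalg.solve(K,[u,v,1.])
def onz(d,u,v,z):
    c,r=ray(d,u,v); return c+r*(z-c[2])/r[2]
def proj(d,X):
    K=np.array(d["camera_matrix"]);p=K@(np.array(d["R"])@np.array(X)+np.array(d["t"]));return p[:2]/p[2]
def tri(l):
    A=np.zeros((3,3));b=np.zeros(3)
    for d,u,v in l:
        c,r=ray(d,u,v);r=r/np.linalg.norm(r);P=np.eye(3)-np.outer(r,r);A+=P;b+=P@c
    X=np.linalg.solve(A,b);return X,[proj(d,X)-[u,v] for d,u,v in l]
def crop(d,x0,y0,x1,y1,k,name):
    im=d["pixels"][y0:y1,x0:x1];cv2.imwrite("pics/"+name,cv2.resize(im,None,fx=k,fy=k,interpolation=cv2.INTER_CUBIC))
E
python3 - <<'E'
from h import *
import pickle
S=get("scene");T=get("top");pickle.dump((S,T),open("st.pkl","wb"))
crop(S,140,150,350,300,3.8 if 0 else 3,"s1.png");crop(T,120,100,330,220,3,"t1.png")
E
```

```text
(no output)
```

View pics/s1.png

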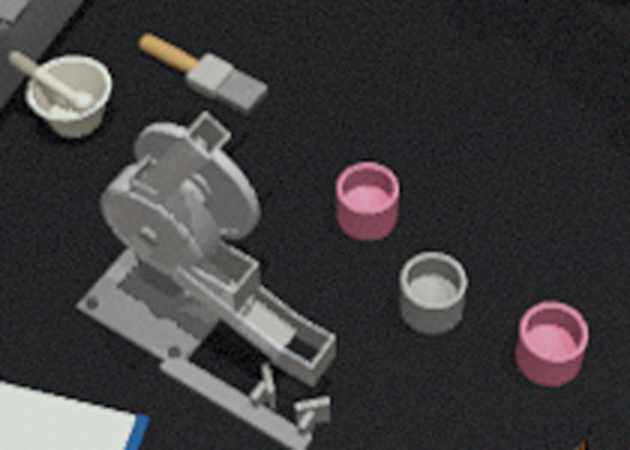

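View pics/t1.png

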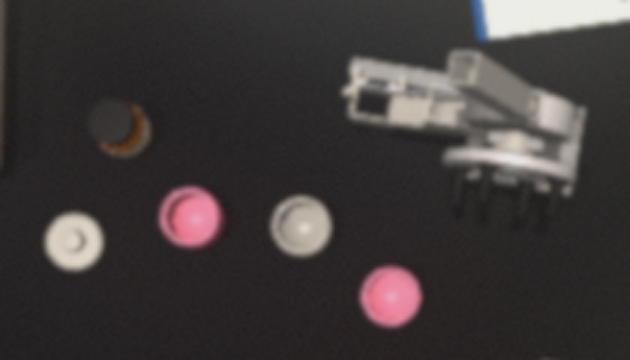

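```bash
python3 - <<'E'
from h import *
import pickle
S,T=pickle.load(open("st.pkl","rb"))
crop(S,160,180,260,300,5,"s2.png");crop(S,240,190,350,290,6,"s3.png");crop(T,225,110,325,180,8,"t2.png")
for d,n in ((S,"scene"),(T,"top")):
    im=d["pixels"];hsv=cv2.cvtColor(im,cv2.COLOR_BGR2HSV)
    m=((hsv[...,1]<60)&(hsv[...,2]>90)).astype(np.uint8)
    x0,y0,x1,y1=(265,225,305,270) if n=="scene" else (200,155,240,195)
    k=np.zeros_like(m);k[y0:y1,x0:x1]=m[y0:y1,x0:x1]
    ys,xs=np.nonzero(k);print(n,xs.min(),xs.max(),ys.min(),ys.max(),xs.mean(),ys.mean(),len(xs))
    if n=="top":
        print(onz(d,(xs.min()+xs.max())/2,(ys.min()+ys.max())/2,0.05))
E
```

```text
scene 273 295 234 260 284.2425068119891 245.9891008174387 367
top 210 230 165 185 219.97305389221557 174.87125748502993 334
[0.55139893 0.13190906 0.05      ]
```

View pics/s2.png

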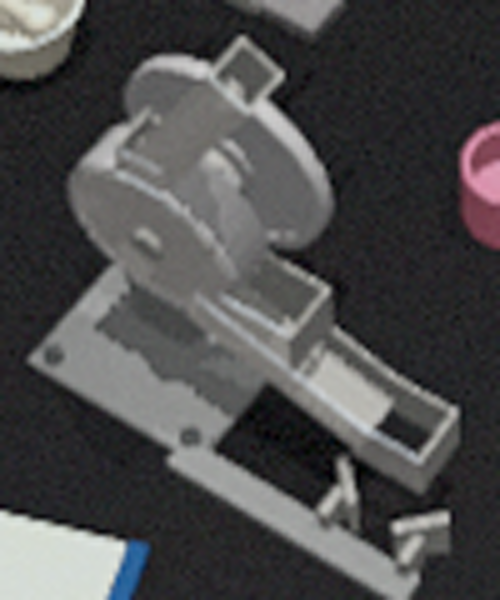

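View pics/t2.png

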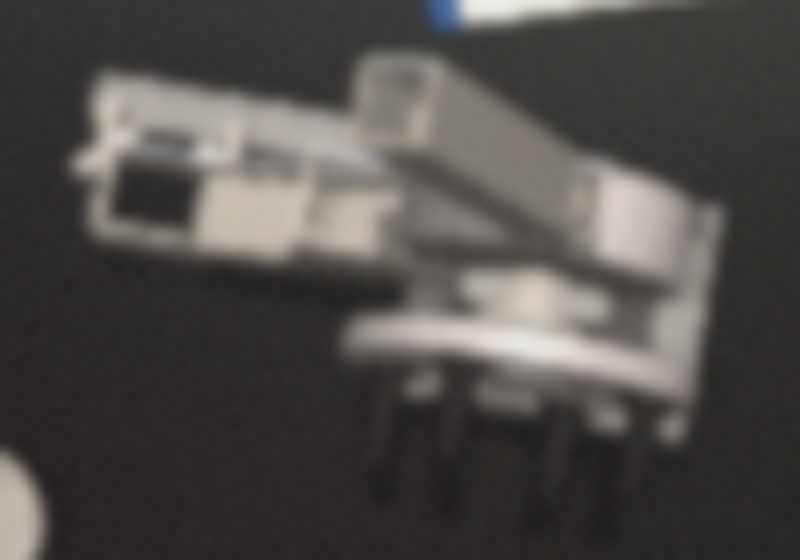

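View pics/s3.png

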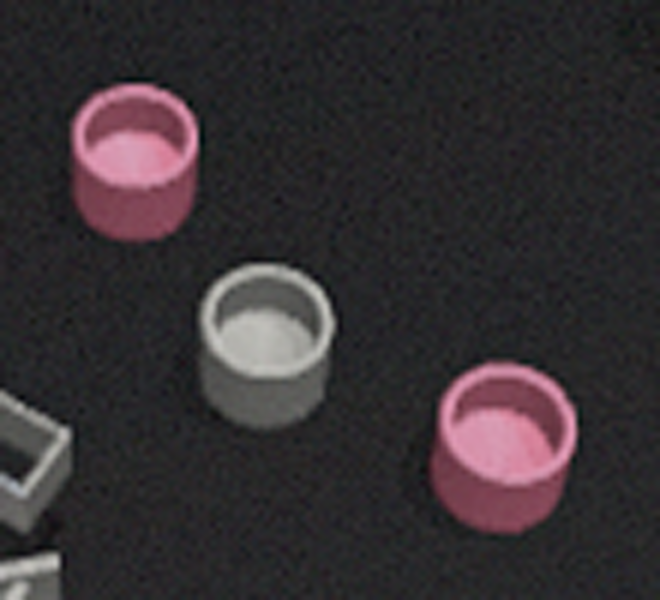

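```bash
python3 - <<'E'
from h import *
import pickle
from scipy.optimize import least_squares
S,T=pickle.load(open("st.pkl","rb"))
s=lambda u,v:(160+u/5-.4,180+v/5-.4)
t=lambda u,v:(225+u/8-.44,110+v/8-.44)
# jar by two views: rim ellipse centre
# points: (view, pix, feeder xyz)
P=[(S,s(147,240),(.021,0,.155)),(S,s(458,405),(-.018,.168,.09)),(S,s(418,465),(.018,.168,.09)),
(S,s(30,360),(.05,-.085,.006)),(T,t(720,208),(.05,-.085,.006)),(T,t(675,440),(-.05,-.085,.006)),
(T,t(95,235),(-.018,.168,.09)),(T,t(345,345),(-.052,.066,.155)),(T,t(690,390),(-.052,-.066,.155))]
def W(p,X):
    c,s_=np.cos(p[2]),np.sin(p[2]);return np.array([p[0]+c*X[0]-s_*X[1],p[1]+s_*X[0]+c*X[1],X[2]])
f=lambda p:np.concatenate([proj(d,W(p,X))-np.array(px) for d,px,X in P])
r=least_squares(f,[.65,0,-.13],loss="soft_l1");print(r.x,np.degrees(r.x[2]));print(r.fun.reshape(-1,2).round(1))
print("spout",W(r.x,(0,.15,0)))
a=tri([(S,240+267/6-.4,190+320/6-.4),(T,219.97,174.87)]);print("jar rim",a)
E
```

```text
[ 0.65539161 -0.09100382 -0.16229797] -9.298988649730008
[[-0.   1.4]
 [-0.2  0.1]
 [ 0.4 -1.7]
 [-0.2  0.1]
 [-0.2  0.3]
 [ 0.6  0.2]
 [ 0.1 -0.4]
 [-0.4 -0.9]
 [ 0.   1. ]]
spout [0.67962957 0.05702496 0.        ]
jar rim (array([0.55208532, 0.13202787, 0.04740984]), [array([0.07804073, 0.00098188]), array([ 0.06411768, -0.02250289])])
```

```bash
cat >> h.py <<'E'
from scipy.spatial.transform import Rotation as Ro
YAW=np.radians(-8.8)
AX=np.array([.6554,-.091,.155])
def F():
    c,s=np.cos(YAW),np.sin(YAW);return np.array([[c,-s,0],[s,c,0],[0,0,1]])
def toolR(tilt):
    # tilt deg: tool z leans to +x_f ; tool x=+y_f
    t=np.radians(tilt);f=F()
    x=f[:,1];z=f@np.array([np.sin(t),0,-np.cos(t)]);y=np.cross(z,x);return np.stack([x,y,z],1)
def plan(pos,R,n,p0=None,R0=None,pad=True,dec=3):
    s=observe() if p0 is None else None
    p=np.array(s["position"] if p0 is None else p0);Rc=np.array(s["tool_rot"] if R0 is None else R0)
    st=p.copy();pos=np.array(pos);rows=[];rots=[]
    for k in range(n):
        tgt=st+(pos-st)*(k+1)/n
        sl=np.round(Rc.T@(tgt-p),dec)
        dr=np.round(Ro.from_matrix(Rc.T@R).as_rotvec()/(n-k),dec)
        p=p+Rc@sl;Rc=Rc@Ro.from_rotvec(dr).as_matrix();rows.append(sl.tolist());rots.append(dr.tolist())
    print("dr",rots);print("slide",rows);print("end",p.round(4));return p,Rc
E
python3 - <<'E'
from h import *
R=toolR(35)
jar=np.array([.552,.132,0])
g=jar+[0,0,.028]; tcp=g+R[:,2]*.008
print("grasp tcp",tcp, "R",R.round(3).tolist())
plan(tcp-R[:,2]*.11,R,20)
d=viewer.get_image("wrist");s=observe();c=-d["R"].T@d["t"];print("cam in tool",s["tool_rot"].T@(c-s["position"]))
E
```

```text
grasp tcp [0.5565346  0.13129801 0.02144678] R [[0.153, 0.81, 0.567], [0.988, -0.125, -0.088], [0.0, 0.574, -0.819]]
dr [[-0.03, 0.004, -0.013], [-0.03, 0.004, -0.013], [-0.03, 0.004, -0.013], [-0.03, 0.004, -0.013], [-0.03, 0.004, -0.013], [-0.03, 0.004, -0.013], [-0.031, 0.004, -0.013], [-0.03, 0.004, -0.013], [-0.031, 0.004, -0.013], [-0.03, 0.004, -0.013], [-0.031, 0.004, -0.013], [-0.03, 0.004, -0.013], [-0.031, 0.004, -0.013], [-0.031, 0.005, -0.013], [-0.03, 0.005, -0.013], [-0.03, 0.004, -0.014], [-0.031, 0.005, -0.013], [-0.03, 0.004, -0.014], [-0.031, 0.005, -0.013], [-0.03, 0.004, -0.014]]
slide [[-0.011, 0.02, 0.007], [-0.011, 0.019, 0.007], [-0.011, 0.019, 0.007], [-0.012, 0.018, 0.008], [-0.012, 0.018, 0.009], [-0.012, 0.018, 0.009], [-0.013, 0.017, 0.01], [-0.013, 0.017, 0.01], [-0.013, 0.016, 0.01], [-0.013, 0.016, 0.011], [-0.013, 0.015, 0.011], [-0.014, 0.015, 0.012], [-0.014, 0.014, 0.012], [-0.014, 0.014, 0.013], [-0.015, 0.013, 0.013], [-0.015, 0.012, 0.013], [-0.014, 0.012, 0.013], [-0.016, 0.011, 0.014], [-0.015, 0.011, 0.014], [-0.015, 0.01, 0.014]]
end [0.494  0.1415 0.1118]
cam in tool [ 0.00049369 -0.06810119 -0.13057702]
```

>>> jog_arm(dr=[[-0.03,0.004,-0.013],[-0.03,0.004,-0.013],[-0.03,0.004,-0.013],[-0.03,0.004,-0.013],[-0.03,0.004,-0.013],[-0.03,0.004,-0.013],[-0.031,0.004,-0.013],[-0.03,0.004,-0.013],[-0.031,0.004,-0.013],[-0.03,0.004,-0.013]], slide=[[-0.011,0.02,0.007],[-0.011,0.019,0.007],[-0.011,0.019,0.007],[-0.012,0.018,0.008],[-0.012,0.018,0.009],[-0.012,0.018,0.009],[-0.013,0.017,0.01],[-0.013,0.017,0.01],[-0.013,0.016,0.01],[-0.013,0.016,0.011]], gripper=[1,1,1,1,1,1,1,1,1,1])

```text
time_s: 1.3
position: [0.361, 0.3202, 0.177]
tool_rot: [[0.287, 0.912, 0.293], [0.958, -0.279, -0.068], [0.02, 0.3, -0.954]]
ft_force: [-0.1, -0.3, 0.6]
grip_width: 0.0852
```

```bash
python3 - <<'E'
from h import *
R=toolR(35)
d=get("wrist");cv2.imwrite("pics/w1.png",d["pixels"])
jar=np.array([.552,.132,0]);g=jar+[0,0,.028]; tcp=g+R[:,2]*.008
s=observe();print(s["position"],s["ft_force"],Ro.from_matrix(s["tool_rot"].T@R).as_rotvec())
plan(tcp-R[:,2]*.10,R,10)
E
```

```text
[0.36157318 0.3181922  0.175774  ] [-0.04167367 -0.24473777 -1.40481361] [-0.30369777  0.04561804 -0.13187201]
dr [[-0.03, 0.005, -0.013], [-0.03, 0.005, -0.013], [-0.03, 0.004, -0.013], [-0.031, 0.005, -0.013], [-0.03, 0.004, -0.013], [-0.031, 0.005, -0.013], [-0.03, 0.004, -0.014], [-0.031, 0.005, -0.013], [-0.03, 0.004, -0.014], [-0.031, 0.005, -0.013]]
slide [[-0.013, 0.015, 0.012], [-0.014, 0.015, 0.013], [-0.013, 0.015, 0.013], [-0.014, 0.013, 0.013], [-0.015, 0.013, 0.014], [-0.014, 0.013, 0.014], [-0.015, 0.012, 0.014], [-0.015, 0.011, 0.015], [-0.015, 0.011, 0.015], [-0.015, 0.01, 0.015]]
end [0.5003 0.1399 0.1033]
```

View pics/w1.png

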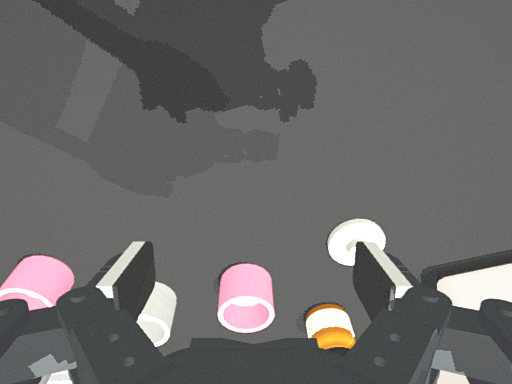

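The wrist view shows the grey jar behind the left finger at about (158,315), with pink jars at (38,285) and (246,295). I'll carry on to the pregrasp.

>>> jog_arm(dr=[[-0.03,0.005,-0.013],[-0.03,0.005,-0.013],[-0.03,0.004,-0.013],[-0.031,0.005,-0.013],[-0.03,0.004,-0.013],[-0.031,0.005,-0.013],[-0.03,0.004,-0.014],[-0.031,0.005,-0.013],[-0.03,0.004,-0.014],[-0.031,0.005,-0.013]], slide=[[-0.013,0.015,0.012],[-0.014,0.015,0.013],[-0.013,0.015,0.013],[-0.014,0.013,0.013],[-0.015,0.013,0.014],[-0.014,0.013,0.014],[-0.015,0.012,0.014],[-0.015,0.011,0.015],[-0.015,0.011,0.015],[-0.015,0.01,0.015]], gripper=[1,1,1,1,1,1,1,1,1,1])

```text
time_s: 2.35
position: [0.4999, 0.1423, 0.1039]
tool_rot: [[0.153, 0.809, 0.568], [0.988, -0.127, -0.085], [0.003, 0.574, -0.819]]
ft_force: [1.0, 0.6, 0.6]
grip_width: 0.0856
```

```bash
python3 - <<'E'
from h import *
R=toolR(35)
d=get("wrist");cv2.imwrite("pics/w2.png",d["pixels"])
T=get("top");S=get("scene")
crop(T,190,100,330,200,5,"t3.png");crop(S,150,170,310,300,4,"s4.png")
jar=np.array([.552,.132,0]);g=jar+[0,0,.028]; tcp=g+R[:,2]*.008
s=observe();print(s["position"],s["ft_force"],Ro.from_matrix(s["tool_rot"].T@R).as_rotvec())
print(proj(d,jar+[0,0,.05]),proj(d,jar),proj(d,[.6796,.057,.09]))
plan(tcp,R,8)
E
```

```text
[0.49932961 0.14212466 0.10355424] [-0.16975515  0.75207657 -0.26984866] [-0.00237913 -0.0008374  -0.0035504 ]
[249.2354258  224.82191438] [249.57958289 169.26382815] [189.99428953 347.00802719]
dr [[-0.0, -0.0, -0.0], [-0.0, -0.0, -0.001], [-0.0, -0.0, -0.0], [-0.0, -0.0, -0.001], [-0.001, -0.0, -0.0], [-0.0, -0.0, -0.001], [-0.001, -0.0, -0.0], [-0.0, -0.001, -0.001]]
slide [[-0.0, 0.0, 0.013], [-0.001, 0.0, 0.012], [0.0, 0.0, 0.013], [-0.0, 0.0, 0.012], [-0.0, 0.001, 0.013], [-0.001, -0.0, 0.012], [0.0, -0.0, 0.013], [-0.0, -0.0, 0.013]]
end [0.5569 0.1313 0.0213]
```

View pics/w2.png

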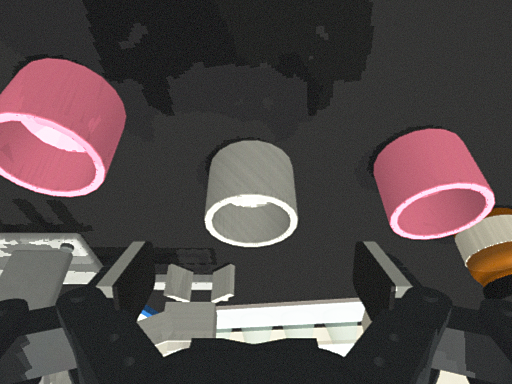

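View pics/s4.png

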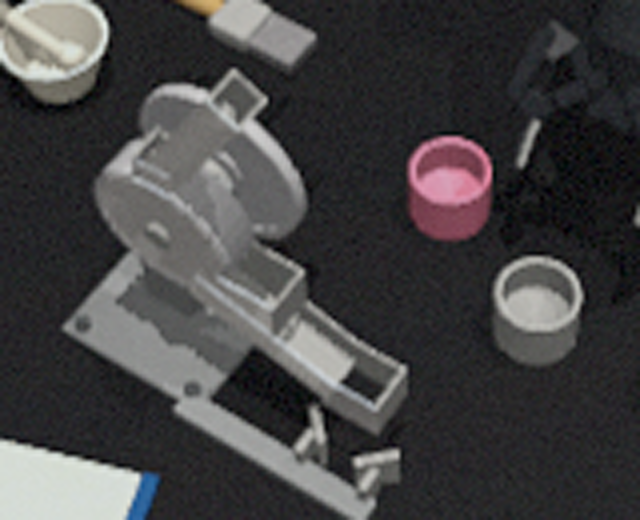

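View pics/t3.png

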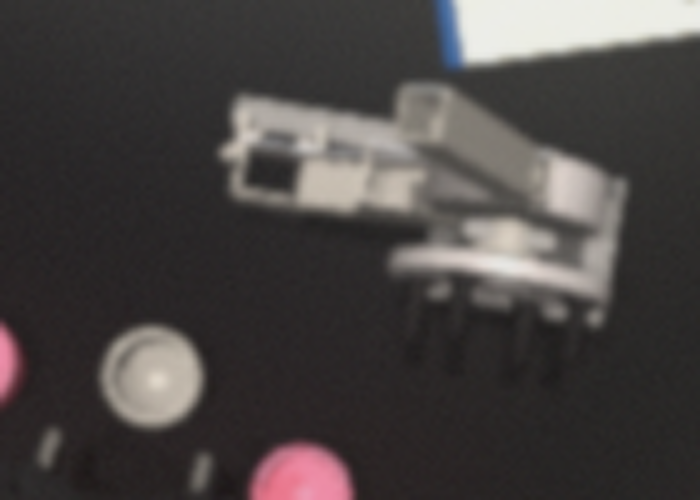

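>>> jog_arm(dr=[[0,0,0],[0,0,-0.001],[0,0,0],[0,0,-0.001],[-0.001,0,0],[0,0,-0.001],[-0.001,0,0],[0,0,0],[0,0,0],[0,0,0]], slide=[[0,0,0.013],[-0.001,0,0.012],[0,0,0.013],[0,0,0.012],[0,0.001,0.013],[0,0,0.012],[0,0,0.013],[0,0,0.013],[0,0,0],[0,0,0]], gripper=[1,1,1,1,1,1,1,1,0,-0.1], force=25)

```text
time_s: 3.5
position: [0.5595, 0.1399, 0.0281]
tool_rot: [[0.16, 0.812, 0.561], [0.987, -0.124, -0.102], [-0.013, 0.57, -0.822]]
ft_force: [-5.7, -0.8, 10.5]
grip_width: 0.0603
```

```bash
python3 - <<'E'
from h import *
d=get("wrist");cv2.imwrite("pics/w3.png",d["pixels"])
s=observe();print(s["position"],s["ft_force"],s["grip_width"])
for X in ([0,.15,.09],[.03,.15,.036],[.044,.15,.036],[-.0,.15,.056]):
    print(proj(d,np.array([AX[0],AX[1],0])+F()@X))
E
```

```text
[0.55944119 0.14002691 0.02817093] [ 0.90356451 -1.49510995 -0.33950819] 0.06043337438190768
[150.17239764 451.40266231]
[174.02737602 365.90588159]
[177.28862701 369.89154796]
[160.73655276 388.0608044 ]
```

View pics/w3.png

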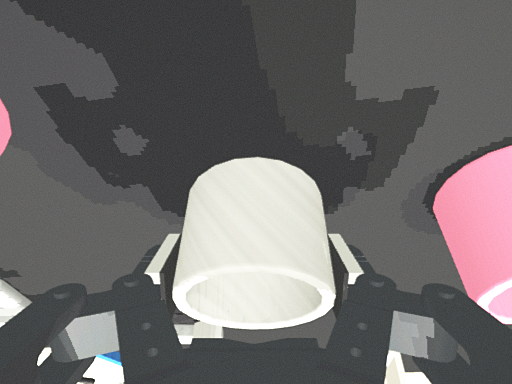

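```bash
python3 - <<'E'
from h import *
S=get("scene");T=get("top")
crop(T,150,100,310,210,5,"t4.png");crop(S,180,180,340,300,5,"s5.png")
s=observe();print(s["position"],s["ft_force"],s["grip_width"],s["q"],s["joint_efforts"])
E
```

```text
[0.55944661 0.1400008  0.02814779] [-1.87187251 -0.26543925  3.79641912] 0.06030755117420692 [  6.32505456  34.6604948  107.93463712 -68.21461265  10.06045717
  -9.61813765] [-3.26850882e-02 -4.18534291e+01 -1.07739267e+01 -2.40361132e-01
 -4.50523132e-01 -1.23490833e-02]
```

View pics/s5.png

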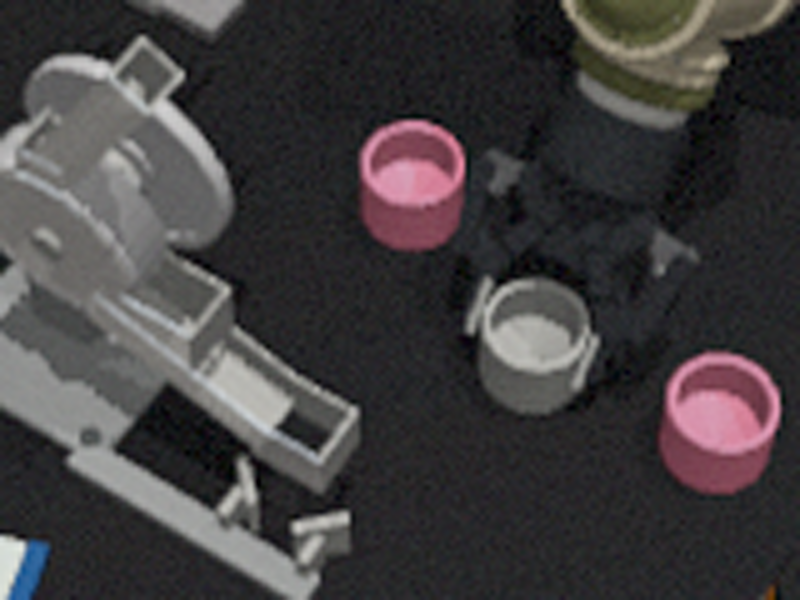

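View pics/t4.png

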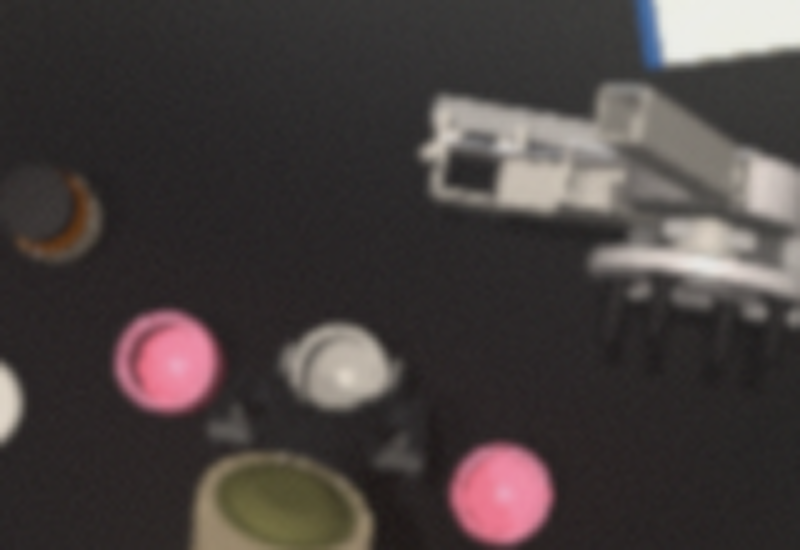

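The wrist view shows the grey jar centred between the pads. However, joint 5 is at its lower limit (10.06°), because a 35° tilt lines the tool up with the forearm. I'll release, back off and use less tilt.

>>> jog_arm(dr=[[0,0,0],[0,0,0],[0,0,0],[0,0,0],[0.02,0,0],[0.03,0,0],[0.03,0,0],[0.03,0,0],[0.03,0,0],[0.03,0,0]], slide=[[0,0,0],[0,0,0],[0,0,0],[0,0,-0.008],[0,0,-0.012],[0,0,-0.014],[0,0,-0.014],[0,0,-0.014],[0,0,-0.014],[0,0,-0.014]], gripper=[1,1,1,1,1,1,1,1,1,1])

```text
time_s: 4.65
position: [0.5145, 0.1478, 0.103]
tool_rot: [[0.161, 0.894, 0.417], [0.987, -0.14, -0.08], [-0.013, 0.425, -0.905]]
ft_force: [-0.9, -0.2, 0.3]
grip_width: 0.0859
```

```bash
python3 - <<'E'
from h import *
S=get("scene");T=get("top");d=get("wrist")
crop(T,150,100,310,210,5,"t5.png");cv2.imwrite("pics/w4.png",d["pixels"])
s=observe();print(s["time_s"],s["position"],s["ft_force"],s["grip_width"],s["q"]);print(s["tool_rot"].round(3))
im=T["pixels"];hsv=cv2.cvtColor(im,cv2.COLOR_BGR2HSV)
m=((hsv[...,1]<60)&(hsv[...,2]>110)).astype(np.uint8)
k=np.zeros_like(m);k[155:190,200:240]=m[155:190,200:240]
n,l,st,c=cv2.connectedComponentsWithStats(k);
for i in range(1,n):
    if st[i,4]>50: print(st[i],c[i],onz(T,st[i,0]+(st[i,2]-1)/2,st[i,1]+(st[i,3]-1)/2,.05))
E
```

```text
4.8 [0.51530429 0.1476402  0.10315893] [-0.22506663 -0.35936891 -1.51256539] 0.08585807790597362 [  6.81251038  23.56046367 104.2771285  -15.66955163  28.75515544
 -61.88406651]
[[ 0.161  0.893  0.421]
 [ 0.987 -0.14  -0.081]
 [-0.013  0.428 -0.904]]
[208 165  20  20 313] [217.39297125 174.47284345] [0.55295391 0.14007243 0.05      ]
```

View pics/w4.png

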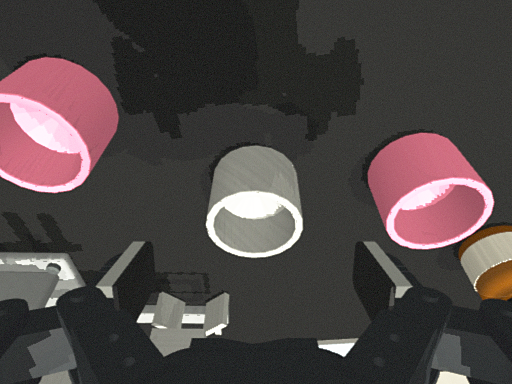

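View pics/t5.png

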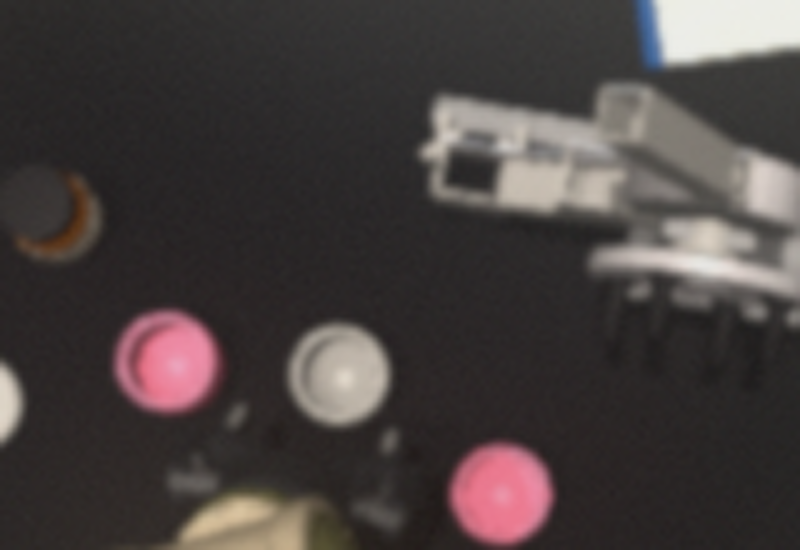

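```bash
python3 - <<'E'
from h import *
d=get("wrist");crop(d,130,270,260,350,6,"w4z.png")
s=observe()
for uv in ((160,291),(228,292),(182,301),(206,302),(194,310)):
    X=onz(d,*uv,.036);print(uv,X.round(4),(F().T@(X-AX)).round(4))
R=toolR(15);jar=np.array([.553,.140,0]);g=jar+[0,0,.032];tcp=g+R[:,2]*.008
print(tcp);plan(tcp-R[:,2]*.06,R,10)
E
```

```text
(160, 291) [0.6319 0.048  0.036 ] [-0.0445  0.1338 -0.119 ]
(228, 292) [0.6415 0.1047 0.036 ] [-0.0437  0.1913 -0.119 ]
(182, 301) [0.6497 0.0618 0.036 ] [-0.029   0.1501 -0.119 ]
(206, 302) [0.6542 0.0822 0.036 ] [-0.0277  0.171  -0.119 ]
(194, 310) [0.6658 0.068  0.036 ] [-0.0141  0.1588 -0.119 ]
[0.55504618 0.13968323 0.02427259]
dr [[0.018, 0.002, -0.0], [0.018, 0.002, -0.0], [0.018, 0.001, -0.0], [0.018, 0.001, -0.0], [0.018, 0.002, -0.0], [0.018, 0.001, -0.001], [0.018, 0.002, -0.0], [0.018, 0.001, -0.001], [0.018, 0.002, -0.0], [0.017, 0.001, -0.001]]
slide [[-0.0, 0.001, 0.003], [-0.0, 0.002, 0.003], [-0.0, 0.001, 0.003], [-0.001, 0.002, 0.002], [0.0, 0.002, 0.003], [0.0, 0.001, 0.003], [0.0, 0.002, 0.003], [-0.0, 0.002, 0.002], [-0.0, 0.002, 0.003], [-0.0, 0.002, 0.003]]
end [0.5403 0.1424 0.0821]
```

View pics/w4z.png

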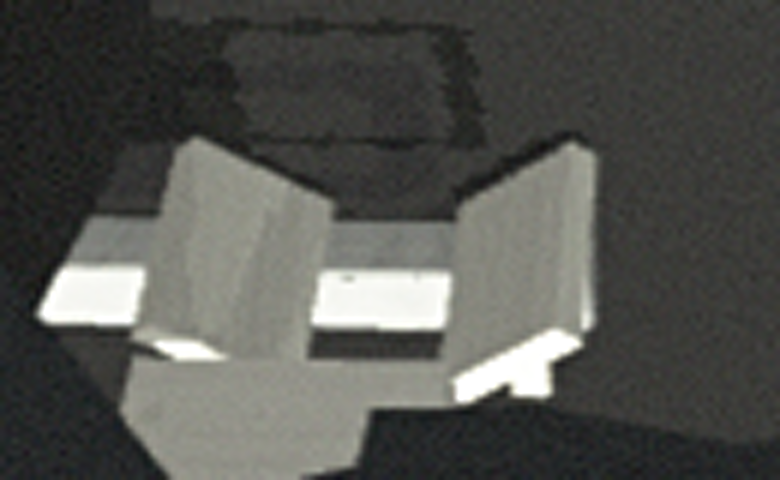

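```bash
python3 - <<'E'
from h import *
d=get("wrist")
for u,v in ((195,138),(575,145),(335,202),(460,202)):
    X=onz(d,130+u/6-.4,270+v/6-.4,.002);print(X.round(4),(F().T@(X-AX)).round(4))
a=[onz(d,130+u/6-.4,270+v/6-.4,.002) for u,v in ((195,138),(575,145),(335,202),(460,202))]
for p,q in ((0,1),(2,3),(0,2),(3,1)):
    e=a[q]-a[p];print(np.degrees(np.arctan2(e[1],e[0])))
E
```

```text
[0.6837 0.0236 0.002 ] [ 0.0105  0.1176 -0.153 ]
[0.695  0.0878 0.002 ] [ 0.0118  0.1828 -0.153 ]
[0.7069 0.0414 0.002 ] [ 0.0307  0.1388 -0.153 ]
[0.71   0.0636 0.002 ] [ 0.0303  0.1611 -0.153 ]
80.04741275037226
82.02643239706953
37.61617048071534
121.80305492262092
```

>>> jog_arm(dr=[[0.022,0.002,0],[0.022,0.002,0],[0.022,0.002,0],[0.022,0.002,0],[0.022,0.002,0],[0.022,0.002,0],[0.022,0.002,0],[0.022,0.002,-0.002],[0,0,0],[0,0,0]], slide=[[0,0.002,0.004],[0,0.002,0.004],[0,0.002,0.003],[0,0.002,0.003],[0,0.002,0.003],[0,0.002,0.003],[0,0.002,0.003],[0,0.002,0.003],[0,0.001,0.001],[0,0,0]], gripper=[1,1,1,1,1,1,1,1,1,1])

```text
time_s: 5.9
position: [0.5402, 0.1433, 0.0831]
tool_rot: [[0.154, 0.954, 0.258], [0.988, -0.149, -0.039], [0.001, 0.261, -0.965]]
ft_force: [-0.4, -1.6, -1.0]
grip_width: 0.0855
```

```bash
python3 - <<'E'
from h import *
s=observe();print(s["position"],s["q"]);print(s["tool_rot"].round(3))
R=toolR(15);jar=np.array([.553,.140,0]);g=jar+[0,0,.032];tcp=g+R[:,2]*.008
plan(tcp,R,6)
E
```

```text
[0.54021504 0.143335   0.08313175] [  4.22714648  28.23901826  95.91702214  -5.08018193  41.1895452
 -73.52734886]
[[ 0.154  0.954  0.258]
 [ 0.988 -0.149 -0.039]
 [ 0.001  0.261 -0.965]]
dr [[0.0, -0.0, -0.0], [0.0, -0.0, -0.0], [0.001, -0.0, -0.0], [0.0, -0.0, -0.0], [0.001, -0.0, -0.0], [0.0, -0.001, -0.001]]
slide [[-0.0, -0.0, 0.01], [-0.0, -0.0, 0.01], [-0.001, -0.0, 0.01], [0.0, -0.0, 0.011], [-0.0, -0.001, 0.01], [-0.0, 0.0, 0.01]]
end [0.5548 0.1401 0.024 ]
```

>>> jog_arm(dr=[[0,0,0],[0,0,0],[0,0,0],[0,0,0],[0,0,0],[0,0,0],[0,0,0],[0,0,0],[0,0,0],[0,0,0]], slide=[[0,0,0.01],[0,0,0.01],[-0.001,0,0.01],[0,0,0.011],[0,-0.001,0.01],[0,0,0.01],[0,0,0],[0,0,0],[0,0,0],[0,0,0]], gripper=[1,1,1,1,1,1,0.6,0.4,0,0], force=20)

```text
time_s: 6.9
position: [0.5545, 0.1402, 0.0242]
tool_rot: [[0.154, 0.954, 0.258], [0.988, -0.148, -0.039], [0.001, 0.261, -0.965]]
ft_force: [0.7, 0.3, -3.6]
grip_width: 0.0603
```

```bash
python3 - <<'E'
from h import *
s=observe();print(s["position"],s["q"],s["grip_width"],s["ft_force"]);print(s["tool_rot"].round(3))
R=toolR(15)
# jar assumed at tcp - .008 z + ... -> keep rel offset; want jar at feeder x=-.055,y=.15
p=s["position"]; jar=p-.008*s["tool_rot"][:,2]; print("grasp pt",jar,"feeder",F().T@(jar-AX))
home=AX+F()@[0,.15,0]
t=AX+F()@[-.055,.15,0]; tgt=p+[t[0]-jar[0],t[1]-jar[1],0]
plan(tgt,R,10)
E
```

```text
[0.55446256 0.14022822 0.0241649 ] [  3.74705539  34.65997404  96.88536442  -5.77598963  33.81762781
 -73.02804243] 0.06028813701750171 [ 0.74105088  0.30468636 -3.57294184]
[[ 0.154  0.954  0.258]
 [ 0.988 -0.148 -0.039]
 [ 0.001  0.261 -0.965]]
grasp pt [0.55240108 0.14054225 0.03188835] feeder [-0.13720914  0.21305925 -0.12311165]
dr [[0.0, -0.0, -0.0], [0.0, -0.0, -0.0], [0.0, -0.0, -0.0], [0.0, -0.0, -0.0], [0.0, -0.0, -0.0], [0.0, -0.0, -0.0], [0.0, -0.0, -0.0], [0.001, -0.0, -0.0], [0.0, -0.0, -0.0], [0.001, -0.001, -0.001]]
slide [[-0.006, 0.008, 0.002], [-0.007, 0.008, 0.002], [-0.006, 0.008, 0.002], [-0.006, 0.008, 0.003], [-0.007, 0.008, 0.002], [-0.006, 0.008, 0.002], [-0.006, 0.008, 0.002], [-0.006, 0.008, 0.002], [-0.007, 0.007, 0.002], [-0.006, 0.008, 0.002]]
end [0.6256 0.0654 0.0244]
```

>>> jog_arm(dr=[[0,0,0],[0,0,0],[0,0,0],[0,0,0],[0,0,0],[0,0,0],[0,0,0],[0,0,0],[0,0,0],[0,0,0]], slide=[[-0.006,0.008,0.002],[-0.007,0.008,0.002],[-0.006,0.008,0.002],[-0.006,0.008,0.003],[-0.007,0.008,0.002],[-0.006,0.008,0.002],[-0.006,0.008,0.002],[-0.006,0.008,0.002],[-0.007,0.007,0.002],[-0.006,0.008,0.002]], gripper=[0,0,0,0,0,0,0,0,0,0])

```text
time_s: 7.9
position: [0.6262, 0.0647, 0.0243]
tool_rot: [[0.154, 0.954, 0.258], [0.988, -0.148, -0.039], [0.001, 0.261, -0.965]]
ft_force: [0.3, 0.3, -5.1]
grip_width: 0.0603
```

```bash
python3 - <<'E'
from h import *
s=observe();print(s["position"],s["q"],s["grip_width"],s["ft_force"])
p=s["position"]; jar=p-.008*s["tool_rot"][:,2]; print("grasp feeder",F().T@(jar-AX))
d=get("wrist");S=get("scene");cv2.imwrite("pics/w5.png",d["pixels"]);crop(S,170,180,330,300,5,"s6.png")
E
```

```text
[0.62621533 0.06468882 0.02425077] [ -4.4179719   38.23014753  87.83521567  -1.76477374  38.87943125
 -84.35005128] 0.060336133544863176 [ 0.33710978  0.29249929 -5.06023689]
grasp feeder [-0.05474444  0.14938658 -0.12302574]
```

View pics/w5.png

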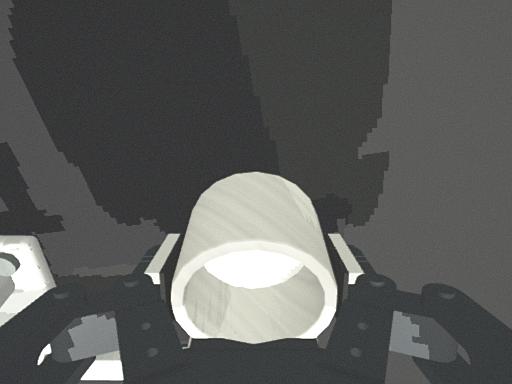

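View pics/s6.png

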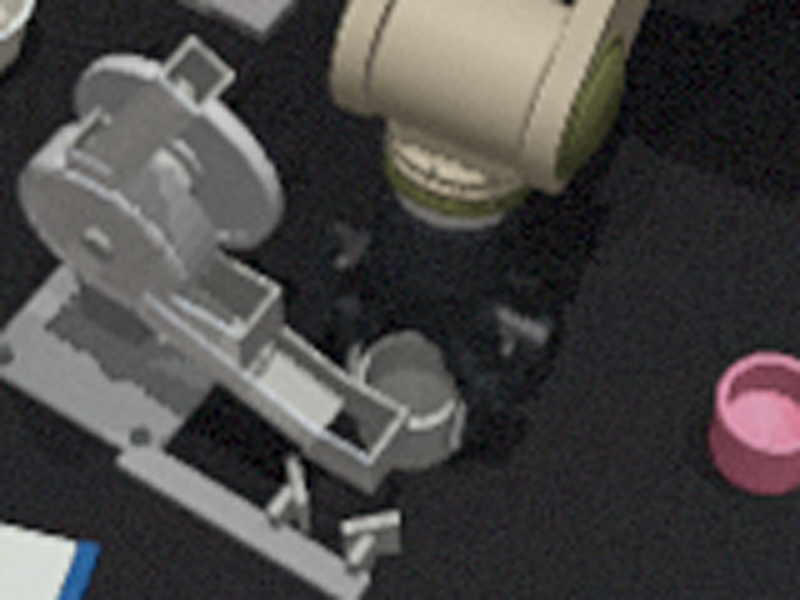

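```bash
python3 - <<'E'
from h import *
R=toolR(20)
t=AX+F()@[-.100,.15,0];t[2]=.0325
print(t);plan(t,R,7)
E
```

```text
[0.57952504 0.07253284 0.0325    ]
dr [[-0.012, -0.0, -0.0], [-0.012, -0.0, -0.0], [-0.012, -0.0, -0.0], [-0.012, -0.0, -0.0], [-0.012, -0.0, -0.001], [-0.012, -0.0, -0.0], [-0.012, -0.0, -0.001]]
slide [[0.0, -0.006, -0.003], [0.0, -0.007, -0.003], [0.0, -0.006, -0.003], [0.001, -0.006, -0.003], [-0.0, -0.006, -0.003], [-0.0, -0.006, -0.004], [-0.0, -0.007, -0.003]]
end [0.5791 0.0727 0.0324]
```

>>> jog_arm(dr=[[0,0,0],[0,0,0],[-0.012,0,0],[-0.012,0,0],[-0.012,0,0],[-0.012,0,0],[-0.012,0,0],[-0.012,0,0],[-0.012,0,-0.001],[0,0,0]], slide=[[0,0,0],[0,0,0],[0,-0.006,-0.003],[0,-0.007,-0.003],[0,-0.006,-0.003],[0.001,-0.006,-0.003],[0,-0.006,-0.003],[0,-0.006,-0.004],[0,-0.007,-0.003],[0,0,0]], gripper=[1,1,1,1,1,1,1,1,1,-0.05])

```text
time_s: 9.0
position: [0.5767, 0.0741, 0.0324]
tool_rot: [[0.152, 0.929, 0.337], [0.988, -0.143, -0.051], [0.0, 0.341, -0.94]]
ft_force: [0.1, -0.2, 0.7]
grip_width: 0.0737
```

```bash
python3 - <<'E'
from h import *
s=observe();print(s["position"],s["q"],s["grip_width"],s["ft_force"])
d=get("wrist");cv2.imwrite("pics/w6.png",d["pixels"])
R=toolR(20)
t=AX+F()@[-.045,.15,0];t[2]=.0325
print("jar expected px",proj(d,AX*[1,1,0]+F()@[-.055,.15,.05]));plan(t,R,9)
E
```

```text
[0.57674718 0.0741156  0.03239718] [ -3.58442861  33.70346966  98.7430306   -3.7303691   27.7671018
 -81.82038733] 0.07371558594963577 [ 0.05280866 -0.15164998  0.6875016 ]
jar expected px [250.11584854 359.30505759]
dr [[-0.0, -0.0, 0.0], [-0.0, -0.0, 0.0], [-0.0, -0.0, 0.0], [-0.0, -0.0, 0.0], [-0.0, -0.0, 0.0], [-0.0, -0.0, 0.0], [-0.0, -0.0, 0.0], [-0.001, -0.0, 0.0], [-0.0, -0.001, 0.0]]
slide [[-0.0, 0.006, 0.002], [-0.0, 0.006, 0.002], [-0.0, 0.006, 0.003], [-0.001, 0.006, 0.002], [0.0, 0.006, 0.002], [0.0, 0.006, 0.002], [0.0, 0.006, 0.002], [-0.0, 0.006, 0.002], [-0.0, 0.006, 0.003]]
end [0.6343 0.0642 0.0322]
```

View pics/w6.png

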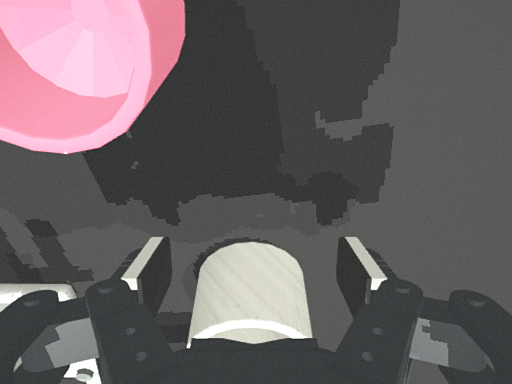

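>>> jog_arm(dr=[[0,0,0],[0,0,0],[0,0,0],[0,0,0],[0,0,0],[0,0,0],[0,0,0],[0,0,0],[0,0,0],[0,0,0]], slide=[[0,0,0],[0,0.004,0.002],[0,0.006,0.002],[0,0.006,0.002],[-0.001,0.006,0.002],[0,0.006,0.002],[0,0.006,0.002],[0,0.006,0.002],[0,0.006,0.002],[0,0.006,0.002]], gripper=[-0.05,-0.05,-0.05,-0.05,-0.05,-0.05,-0.05,-0.05,-0.05,-0.05])

```text
time_s: 10.05
position: [0.6328, 0.0644, 0.0332]
tool_rot: [[0.153, 0.929, 0.337], [0.988, -0.144, -0.052], [0.001, 0.341, -0.94]]
ft_force: [-1.6, -0.0, -1.9]
grip_width: 0.0406
```

```bash
python3 - <<'E'
from h import *
s=observe();print(s["position"],s["q"],s["grip_width"],s["ft_force"],F().T@(s["position"]-AX))
d=get("wrist");cv2.imwrite("pics/w7.png",d["pixels"]);S=get("scene");crop(S,170,180,330,300,5,"s7.png")
E
```

```text
[0.63276852 0.06437695 0.03324158] [ -4.23934562  37.13251428  89.85834757  -2.7737219   33.15054383
 -83.39564403] 0.04064557566835351 [-1.55274458 -0.02719768 -1.87834001] [-0.04613554  0.15008561 -0.12175842]
```

View pics/w7.png

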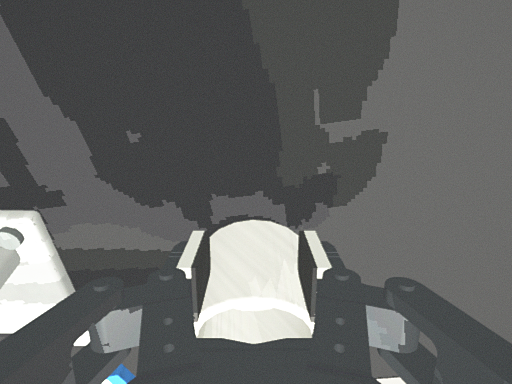

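View pics/s7.png

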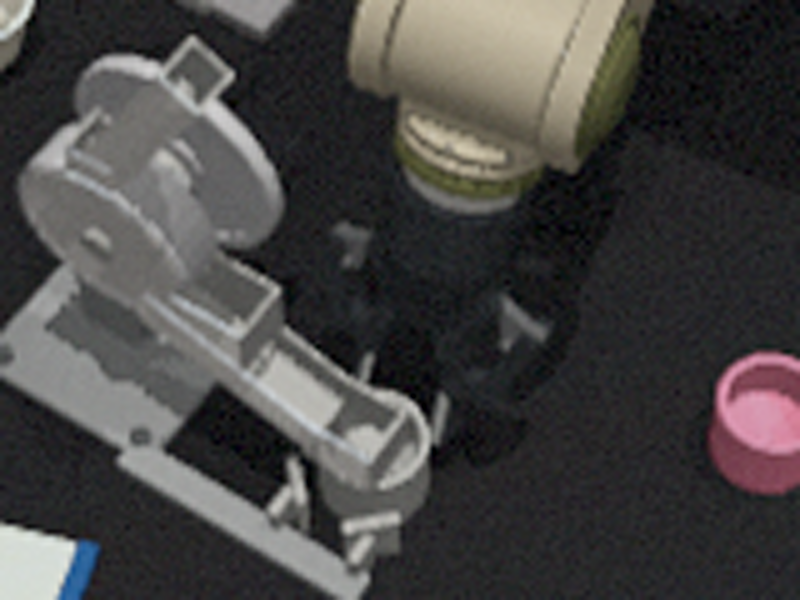

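>>> jog_arm(dr=[[0,0,0],[0,0,0],[0,0,0],[0,0,0],[0,0,0],[0,0,0],[0,0,0],[0,0,0],[0,0,0],[0,0,0]], slide=[[0,0.001,0.0004],[0,0.001,0.0004],[0,0.001,0.0004],[0,0.001,0.0004],[0,0.001,0.0004],[0,0.001,0.0004],[0,0.0005,0],[0,0,0],[0,0,0],[0,0,0]], gripper=[-0.05,-0.05,-0.05,-0.05,-0.05,-0.05,-0.05,-0.05,-0.05,-0.05])

```text
time_s: 11.15
position: [0.6392, 0.0634, 0.0333]
tool_rot: [[0.153, 0.929, 0.338], [0.988, -0.144, -0.052], [0.001, 0.341, -0.94]]
ft_force: [-3.4, 0.8, 1.3]
grip_width: 0.0408
```

```bash
python3 - <<'E'
from h import *
s=observe();print(s["position"],s["q"],s["grip_width"],s["ft_force"],F().T@(s["position"]-AX))
E
```

```text
[0.63919312 0.06337447 0.03326709] [ -4.29330516  37.5520906   88.81741802  -2.70030437  33.7505404
 -83.52670736] 0.04080625045376771 [-3.36359169  0.79430157  1.26653362] [-0.03963321  0.15007781 -0.12173291]
```

>>> jog_arm(dr=[[0,0,0],[0,0,0],[0,0,0],[0,0,0],[0,0,0],[0,0,0],[0,0,0],[0,0,0],[0,0,0],[0,0,0]], slide=[[0,0.001,0.0004],[0,0,0],[0,0.001,0.0004],[0,0,0],[0,0.001,0.0004],[0,0,0],[0,0,0],[0,0,0],[0,0,0],[0,0,0]], gripper=[-0.05,-0.05,-0.05,-0.05,-0.05,-0.05,-0.05,-0.05,-0.05,-0.05])

```text
time_s: 12.15
position: [0.6424, 0.0629, 0.0332]
tool_rot: [[0.153, 0.929, 0.338], [0.988, -0.144, -0.052], [0.001, 0.342, -0.94]]
ft_force: [-2.1, 1.4, 1.9]
grip_width: 0.0405
```

```bash
python3 - <<'E'
from h import *
s=observe();print(s["position"],s["q"],s["grip_width"],s["ft_force"],F().T@(s["position"]-AX))
d=get("wrist");cv2.imwrite("pics/w8.png",d["pixels"]);S=get("scene");crop(S,170,180,330,300,5,"s8.png");T=get("top");crop(T,200,100,320,190,6,"t8.png")
E
```

```text
[0.64244023 0.06285838 0.03323211] [ -4.32151623  37.76985421  88.29031378  -2.66211676  34.04978463
 -83.58945204] 0.04054278041276869 [-2.06872801  1.39217635  1.94999397] [-0.03634536  0.15006456 -0.12176789]
```

View pics/s8.png

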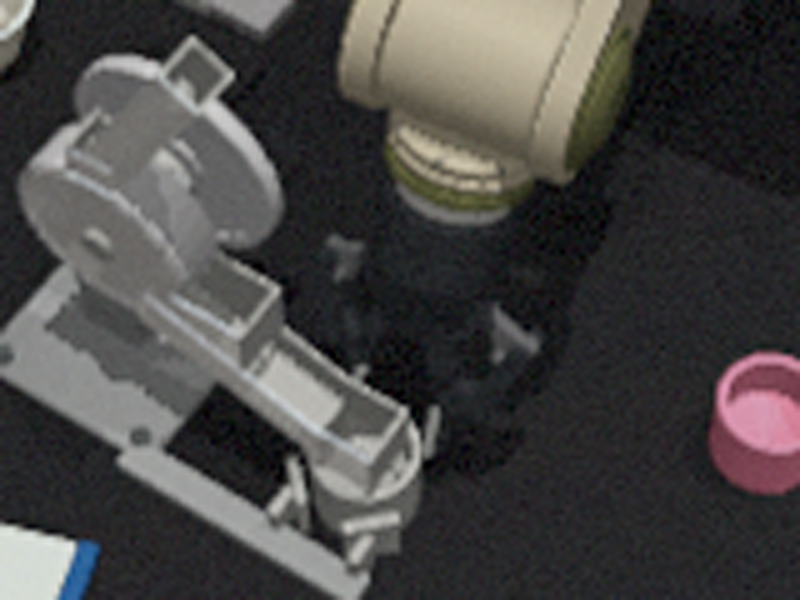

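View pics/t8.png

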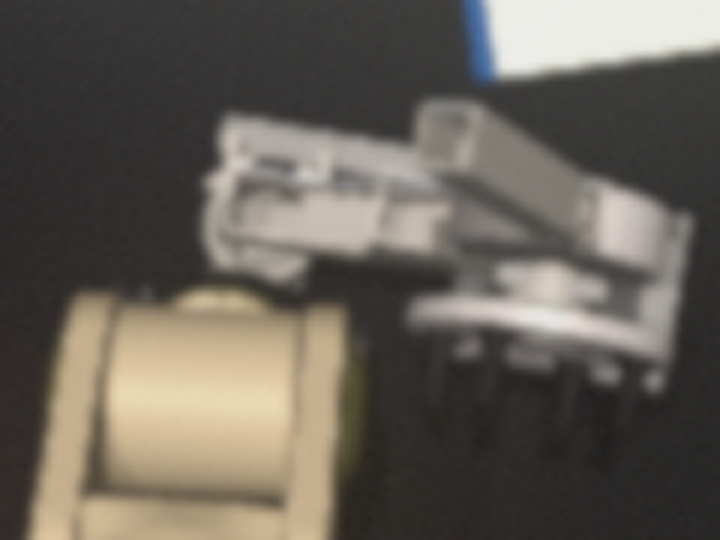

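>>> jog_arm(dr=[[0,0,0],[0,0,0],[0,0,0],[0,0,0],[0,0,0],[0,0,0],[0,0,0],[0,0,0],[0,0,0],[0,0,0]], slide=[[0,0.001,0.0004],[0,0,0],[0,0.001,0.0004],[0,0,0],[0,0.001,0.0004],[0,0,0],[0,0,0],[0,0,0],[0,0,0],[0,0,0]], gripper=[-0.05,-0.05,-0.05,-0.05,-0.05,-0.05,-0.05,-0.05,-0.05,-0.05])

```text
time_s: 13.3
position: [0.6456, 0.0624, 0.0331]
tool_rot: [[0.153, 0.929, 0.338], [0.988, -0.144, -0.052], [0.001, 0.342, -0.94]]
ft_force: [-2.3, -0.1, 1.5]
grip_width: 0.0406
```

```bash
python3 - <<'E'
from h import *
s=observe();print(s["position"],s["grip_width"],s["ft_force"],F().T@(s["position"]-AX))
E
```

```text
[0.64562311 0.06238888 0.03312143] 0.04062335740841131 [-2.32824796 -0.07754464  1.53381845] [-0.03312813  0.15008752 -0.12187857]
```

>>> jog_arm(dr=[[0,0,0],[0,0,0],[0,0,0],[0,0,0],[0,0,0],[0,0,0],[0,0,0],[0,0,0],[0,0,0],[0,0,0]], slide=[[0,0.001,0.0004],[0,0,0],[0,0.001,0.0004],[0,0,0],[0,0.001,0.0004],[0,0,0],[0,0,0],[0,0,0],[0,0,0],[0,0,0]], gripper=[-0.05,-0.05,-0.05,-0.05,-0.05,-0.05,-0.05,-0.05,-0.05,-0.05])

```text
time_s: 14.3
position: [0.6468, 0.0622, 0.0324]
tool_rot: [[0.152, 0.931, 0.333], [0.988, -0.143, -0.051], [0.0, 0.337, -0.942]]
ft_force: [-11.7, 0.7, 9.8]
grip_width: 0.0407
```

```bash
python3 - <<'E'
from h import *
s=observe();print(s["position"],s["grip_width"],s["ft_force"],F().T@(s["position"]-AX))
d=get("wrist");cv2.imwrite("pics/w9.png",d["pixels"]);S=get("scene");crop(S,200,220,280,300,8,"s9.png")
E
```

```text
[0.64678719 0.06220018 0.03240973] 0.04072323508489329 [-11.68144522   0.69708994   9.77806976] [-0.03194888  0.15007912 -0.12259027]
```

View pics/s9.png

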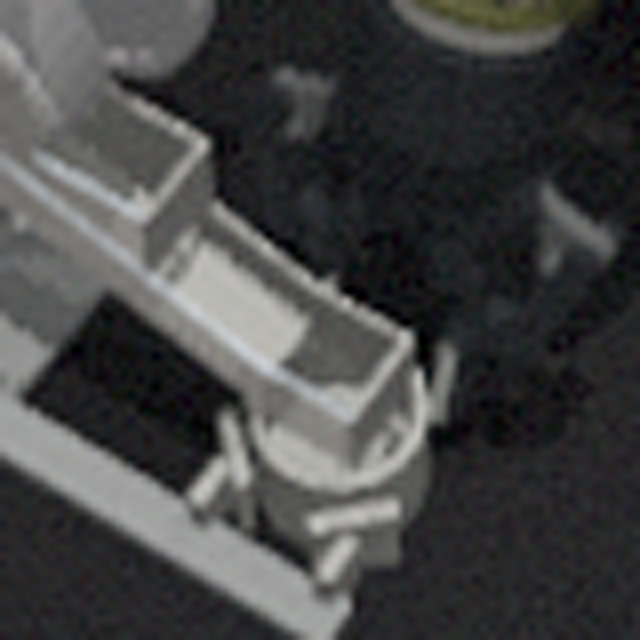

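View pics/w9.png

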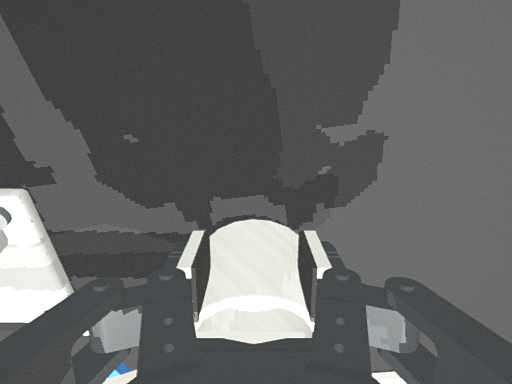

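>>> jog_arm(dr=[[0,0,0],[0,0,0],[0,0,0],[0,0,0],[0,0,0],[0,0,0],[0,0,0],[0,0,0],[0,0,0],[0,0,0]], slide=[[0,0.001,0.0004],[0,0,0],[0,-0.005,-0.002],[0,-0.009,-0.004],[0,-0.014,-0.006],[0,-0.018,-0.008],[0,-0.018,-0.01],[0,-0.012,-0.018],[0,-0.006,-0.022],[0,0,-0.025]], gripper=[-0.05,-0.05,-0.05,-0.05,-0.05,-0.05,-0.05,-0.05,-0.05,-0.05])

```text
time_s: 15.4
position: [0.5402, 0.0786, 0.0943]
tool_rot: [[0.153, 0.929, 0.336], [0.988, -0.144, -0.051], [0.0, 0.34, -0.94]]
ft_force: [0.3, -0.4, -0.6]
grip_width: 0.0403
```

```bash
python3 - <<'E'
from h import *
s=observe();print(s["position"],s["q"],s["grip_width"],s["ft_force"],F().T@(s["position"]-AX))
S=get("scene");crop(S,200,220,280,300,8,"s10.png");T=get("top");crop(T,200,100,320,190,6,"t10.png")
t=AX+F()@[-.17,.0,0];t[2]=.30
plan(t,toolR(20),10)
E
```

```text
[0.54017367 0.0786001  0.09428806] [ -3.30546961  25.19613053 100.9254527   -3.26858403  34.12489912
 -82.13899486] 0.0402671400873225 [ 0.31381354 -0.381304   -0.62044969] [-0.13981634  0.14997564 -0.06071194]
dr [[0.0, -0.0, 0.0], [0.0, -0.0, 0.0], [0.001, -0.0, 0.0], [0.0, -0.0, 0.0], [0.001, -0.0, 0.0], [0.0, -0.0, 0.0], [0.001, -0.0, 0.0], [0.0, -0.0, 0.0], [0.001, -0.001, 0.0], [0.0, -0.0, 0.0]]
slide [[-0.015, 0.004, -0.02], [-0.015, 0.004, -0.02], [-0.015, 0.004, -0.021], [-0.015, 0.004, -0.02], [-0.015, 0.004, -0.02], [-0.015, 0.004, -0.02], [-0.015, 0.004, -0.02], [-0.015, 0.004, -0.02], [-0.015, 0.004, -0.021], [-0.015, 0.004, -0.02]]
end [ 0.4873 -0.0649  0.3002]
```

View pics/s10.png

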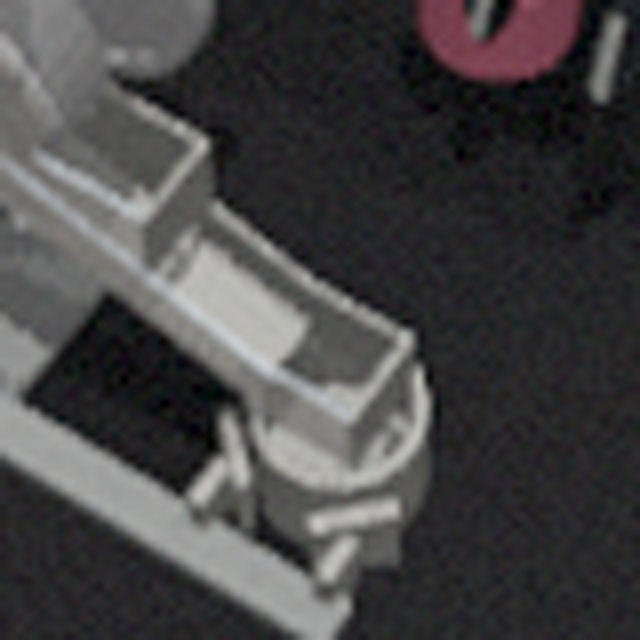

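View pics/t10.png

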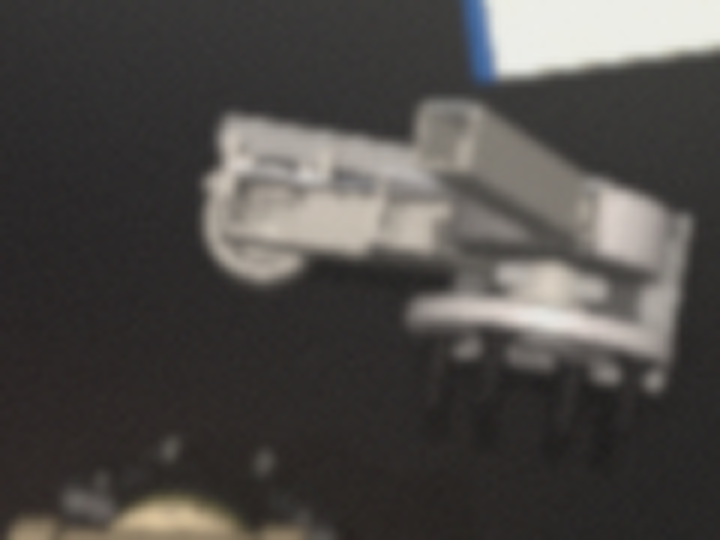

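>>> jog_arm(dr=[[0,0,0],[0,0,0],[0,0,0],[0,0,0],[0,0,0],[0,0,0],[0,0,0],[0,0,0],[0,0,0],[0,0,0]], slide=[[-0.015,0.004,-0.02],[-0.015,0.004,-0.02],[-0.015,0.004,-0.021],[-0.015,0.004,-0.02],[-0.015,0.004,-0.02],[-0.015,0.004,-0.02],[-0.015,0.004,-0.02],[-0.015,0.004,-0.02],[-0.015,0.004,-0.021],[-0.015,0.004,-0.02]], gripper=[-0.4,-0.4,-0.4,-0.4,-0.4,-0.4,-0.4,-0.4,-0.4,-0.4])

```text
time_s: 16.5
position: [0.4876, -0.066, 0.2979]
tool_rot: [[0.153, 0.929, 0.337], [0.988, -0.144, -0.052], [0.0, 0.341, -0.94]]
ft_force: [0.3, -0.2, 0.2]
grip_width: 0.0257
```

```bash
python3 - <<'E'
from h import *
s=observe();print(s["position"],s["q"],s["grip_width"],F().T@(s["position"]-AX))
d=get("wrist");cv2.imwrite("pics/w10.png",d["pixels"]);T=get("top")
import pickle;pickle.dump((d,T),open("wt.pkl","wb"))
crop(T,225,110,325,180,8,"t11.png")
X=onz(T,200+261/6-.4,100+225/6-.4,.05);print("jar",X,F().T@(X-AX))
for a in range(4):
    th=.47+a*np.pi/2
    print(a,proj(d,AX+F()@[-.095,.052*np.sin(th),.052*np.cos(th)]))
print(proj(d,AX+F()@[-.055,0,0]))
E
```

```text
[ 0.48763057 -0.06595412  0.29789517] [ -24.22985359    5.44429788   89.89357655    5.75231645   65.48317623
 -106.92772438] 0.025708691437225702 [-0.16962618 -0.00091529  0.14289517]
jar [0.67649506 0.05794811 0.05      ] [-0.00194022  0.15042199 -0.105     ]
0 [283.64651951 234.43518926]
1 [301.85929718 184.73137013]
2 [231.04423697 172.15797468]
3 [199.84786573 216.09818125]
[254.0723392  231.94818619]
```

View pics/w10.png

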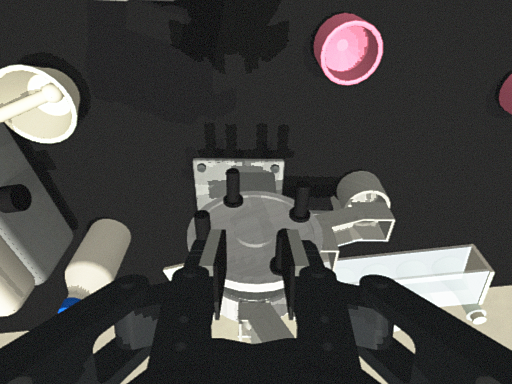

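View pics/t11.png

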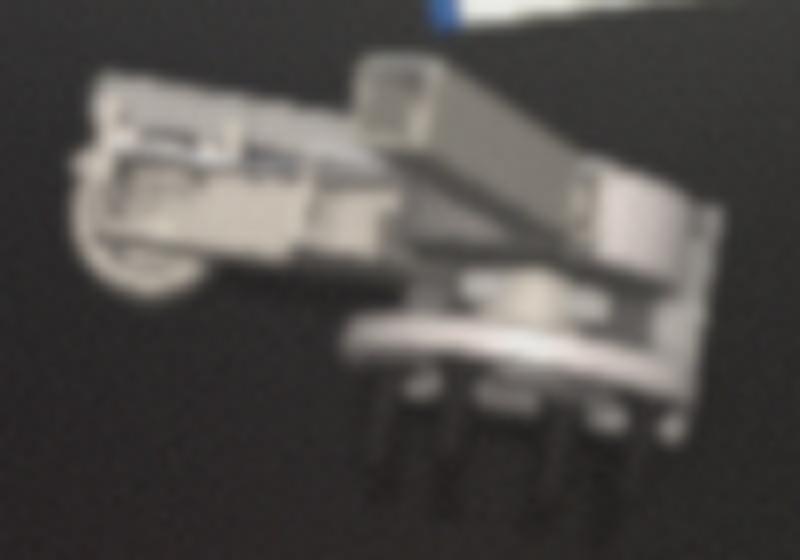

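```bash
python3 - <<'E'
from h import *
import pickle
d,T=pickle.load(open("wt.pkl","rb"));crop(d,180,150,330,290,5,"w10z.png")
E
```

```text
(no output)
```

View pics/w10z.png

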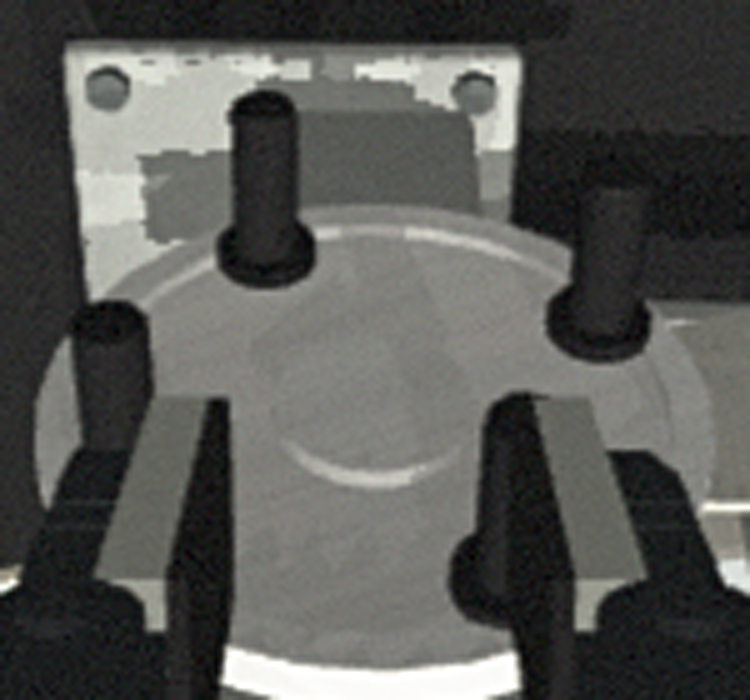

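```bash
python3 - <<'E'
from h import *
import pickle
from scipy.optimize import least_squares
d,T=pickle.load(open("wt.pkl","rb"))
e={2:(264,107),1:(614,190),3:(111,322),0:(520,412)};b={2:(266,255),1:(600,320),0:(487,580)}
px=lambda u,v:np.array([180+u/5-.4,150+v/5-.4])
def f(p):
    th,xe,xb,dy,dz=p;r=[]
    for D,x in((e,xe),(b,xb)):
        for a,uv in D.items():
            t=th+a*np.pi/2;r.append(proj(d,AX+F()@[x,dy+.052*np.sin(t),dz+.052*np.cos(t)])-px(*uv))
    return np.concatenate(r+[np.array([dy,dz])/.002])
r=least_squares(f,[.47,-.095,-.055,0,0]);print(r.x.round(4));print(r.fun[:14].reshape(-1,2).round(1))
th=r.x[0];print("th deg",np.degrees(th))
E
```

```text
[ 4.427e-01 -9.360e-02 -5.630e-02  1.000e-04 -2.900e-03]
[[ 0.2  0.5]
 [-0.1 -2.6]
 [-1.8  0.3]
 [-1.7  1.8]
 [ 1.1 -0.5]
 [-0.3  0.8]
 [ 2.8 -0.2]]
th deg 25.36374576812979
```

```bash
cat >> h.py <<'E'
def pegpos(phi,off=.004,dz=.004,x=-.079):
    return AX+F()@[x,.052*np.sin(phi)+off,.052*np.cos(phi)+dz]
def arc(phis,R,off=.004,dz=.004,p0=None,R0=None):
    s=observe();p=np.array(s["position"] if p0 is None else p0);Rc=np.array(s["tool_rot"])
    rows=[]
    for ph in phis:
        sl=np.round(Rc.T@(pegpos(ph,off,dz)-p),3);p=p+Rc@sl;rows.append(sl.tolist())
    print("slide",rows);print("end",p.round(4),"rotcorr",(Ro.from_matrix(Rc.T@R).as_rotvec()).round(4))
E
python3 - <<'E'
from h import *
R=toolR(15);ph=.445-np.pi/2
p,Rc=plan(pegpos(ph,0,.06),R,8)
print("descend")
plan(pegpos(ph,0,.004),R,6,p,Rc)
E
```

```text
dr [[0.011, 0.0, -0.0], [0.011, 0.0, -0.0], [0.012, 0.0, -0.0], [0.011, 0.0, -0.0], [0.012, 0.0, -0.0], [0.011, 0.001, -0.001], [0.012, 0.0, -0.0], [0.011, 0.001, -0.001]]
slide [[-0.006, 0.008, 0.011], [-0.005, 0.008, 0.011], [-0.006, 0.008, 0.011], [-0.005, 0.008, 0.011], [-0.006, 0.008, 0.011], [-0.006, 0.009, 0.011], [-0.005, 0.009, 0.01], [-0.006, 0.008, 0.011]]
end [ 0.57   -0.1253  0.2371]
descend
dr [[0.0, -0.0, 0.0], [0.0, -0.0, 0.0], [0.0, -0.0, 0.0], [0.0, -0.0, 0.0], [0.0, -0.0, 0.0], [0.0, -0.0, 0.0]]
slide [[-0.0, -0.002, 0.009], [-0.0, -0.003, 0.009], [-0.0, -0.002, 0.009], [-0.0, -0.003, 0.009], [-0.0, -0.002, 0.009], [-0.0, -0.002, 0.009]]
end [ 0.5704 -0.1253  0.1813]
```

>>> jog_arm(dr=[[0.011,0,0],[0.011,0,0],[0.012,0,0],[0.011,0,0],[0.012,0,0],[0.011,0.001,-0.001],[0.012,0,0],[0.011,0.001,-0.001],[0,0,0],[0,0,0]], slide=[[-0.006,0.008,0.011],[-0.005,0.008,0.011],[-0.006,0.008,0.011],[-0.005,0.008,0.011],[-0.006,0.008,0.011],[-0.006,0.009,0.011],[-0.005,0.009,0.01],[-0.006,0.008,0.011],[0,0,0],[0,0,0]], gripper=[-0.3,-0.3,-0.3,-0.3,-0.3,-0.3,-0.3,-0.3,-0.3,-0.3])

```text
time_s: 17.6
position: [0.5689, -0.1226, 0.2336]
tool_rot: [[0.15, 0.956, 0.25], [0.989, -0.146, -0.036], [0.003, 0.253, -0.967]]
ft_force: [-0.5, -0.7, -0.7]
grip_width: 0.0298
```

```bash
python3 - <<'E'
from h import *
s=observe();print(s["position"],s["q"],s["grip_width"],F().T@(s["position"]-AX))
d=get("wrist");cv2.imwrite("pics/w11.png",d["pixels"]);S=get("scene");crop(S,150,150,310,290,5,"s11.png")
plan(pegpos(.445-np.pi/2,0,.004),toolR(15),6)
E
```

```text
[ 0.56887101 -0.12263179  0.233597  ] [ -25.72024333   19.54021259   80.78104963    4.82213716   65.76490209
 -108.51081608] 0.02984049520220531 [-0.08067118 -0.04449714  0.078597  ]
dr [[-0.001, -0.0, 0.0], [-0.001, -0.001, 0.0], [-0.001, -0.0, 0.001], [-0.001, -0.001, 0.0], [-0.0, -0.0, 0.001], [-0.001, -0.001, 0.0]]
slide [[-0.0, -0.002, 0.009], [-0.001, -0.002, 0.008], [-0.0, -0.002, 0.009], [-0.001, -0.002, 0.009], [-0.0, -0.002, 0.008], [-0.001, -0.002, 0.009]]
end [ 0.5701 -0.1258  0.1814]
```

View pics/w11.png

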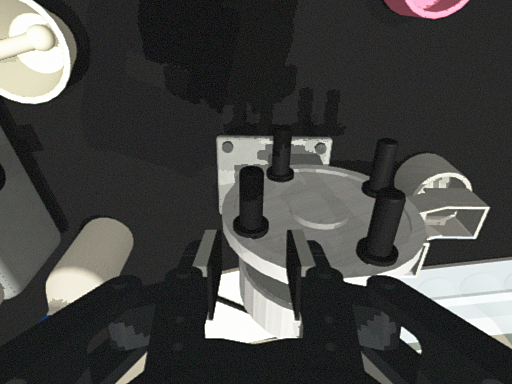

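View pics/s11.png

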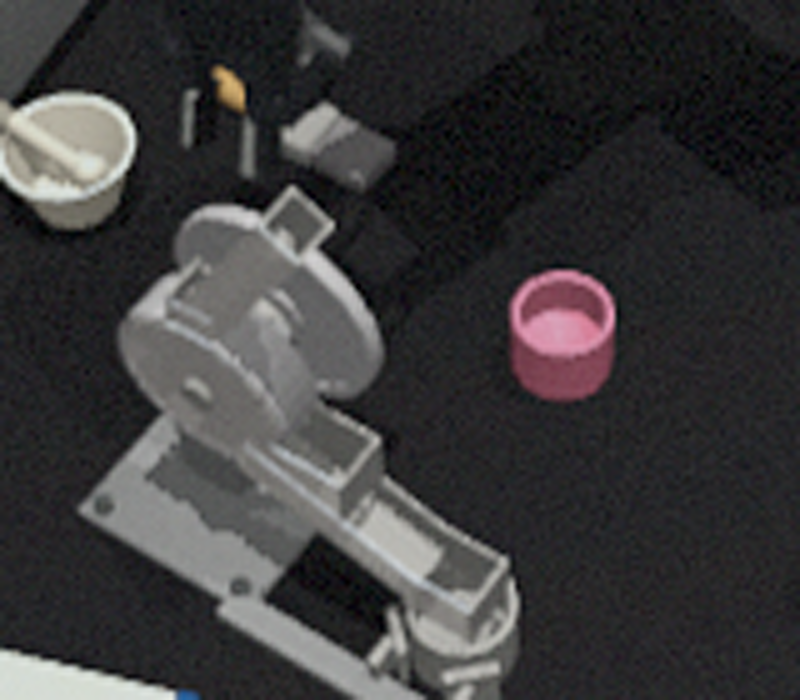

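>>> jog_arm(dr=[[-0.001,0,0],[-0.001,-0.001,0],[-0.001,0,0.001],[-0.001,-0.001,0],[0,0,0.001],[-0.001,-0.001,0],[0,0,0],[0,0,0],[0,0,0],[0,0,0]], slide=[[0,-0.002,0.009],[-0.001,-0.002,0.008],[0,-0.002,0.009],[-0.001,-0.002,0.009],[0,-0.002,0.008],[-0.001,-0.002,0.009],[0,0,0],[0,0,0],[0,0,0],[0,0,0]], gripper=[-0.3,-0.3,-0.3,-0.3,-0.3,-0.3,-0.4,-0.5,-0.5,-0.5])

```text
time_s: 18.7
position: [0.5705, -0.1264, 0.1819]
tool_rot: [[0.153, 0.954, 0.257], [0.988, -0.147, -0.04], [-0.001, 0.26, -0.966]]
ft_force: [0.5, -0.1, -0.0]
grip_width: 0.0215
```

```bash
python3 - <<'E'
from h import *
s=observe();print(s["position"],s["q"],s["grip_width"],s["ft_force"],F().T@(s["position"]-AX))
d=get("wrist");cv2.imwrite("pics/w12.png",d["pixels"])
p0=.445-np.pi/2
arc([p0+.08*(k+1) for k in range(10)],toolR(15))
E
```

```text
[ 0.57054714 -0.1264031   0.18191797] [ -25.97964666   22.46702057   85.55959193    5.18027697   57.63590107
 -109.41677711] 0.0215206668482301 [ 0.50429315 -0.09716543 -0.03123423] [-0.07843783 -0.04796764  0.02691797]
slide [[0.007, 0.0, -0.003], [0.002, 0.001, -0.004], [0.003, 0.001, -0.003], [0.002, 0.001, -0.003], [0.003, 0.001, -0.003], [0.004, 0.0, -0.002], [0.003, 0.001, -0.002], [0.004, 0.001, -0.002], [0.003, -0.0, -0.002], [0.004, 0.0, -0.002]]
end [ 0.5749 -0.0916  0.2085] rotcorr [0.0012 0.0006 0.0003]
```

View pics/w12.png

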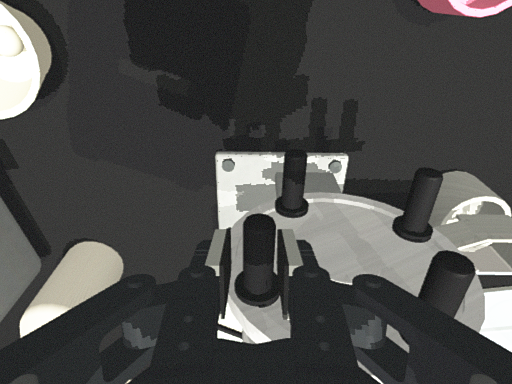

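>>> jog_arm(dr=[[0,0,0],[0,0,0],[0,0,0],[0,0,0],[0,0,0],[0,0,0],[0,0,0],[0,0,0],[0,0,0],[0,0,0]], slide=[[0.006,0,-0.003],[0.003,0.001,-0.004],[0.003,0.001,-0.003],[0.002,0.001,-0.003],[0.003,0.001,-0.003],[0.004,0,-0.002],[0.003,0.001,-0.002],[0.004,0.001,-0.002],[0.003,0,-0.002],[0.004,0,-0.002]], gripper=[-0.5,-0.5,-0.5,-0.5,-0.5,-0.5,-0.5,-0.5,-0.5,-0.5])

```text
time_s: 19.75
position: [0.5754, -0.0923, 0.2095]
tool_rot: [[0.153, 0.954, 0.259], [0.988, -0.147, -0.043], [-0.003, 0.262, -0.965]]
ft_force: [0.8, -4.9, 1.2]
grip_width: 0.0215
```

```bash
python3 - <<'E'
from h import *
s=observe();print(s["position"],s["q"],s["grip_width"],s["ft_force"],F().T@(s["position"]-AX))
d=get("wrist");cv2.imwrite("pics/w13.png",d["pixels"])
p0=.445-np.pi/2+.8
arc([p0+.08*(k+1) for k in range(10)],toolR(15))
E
```

```text
[ 0.57541222 -0.09228382  0.20945314] [ -22.18652392   20.65608854   83.44269351    3.8091612    61.1097704
 -104.79114837] 0.021508934994313954 [ 0.84465845 -4.90271024  1.2473815 ] [-0.07884979 -0.01350571  0.05445314]
slide [[0.004, -0.0, 0.0], [0.004, 0.0, -0.001], [0.004, 0.0, -0.0], [0.004, 0.0, -0.0], [0.005, 0.0, -0.0], [0.004, 0.0, 0.0], [0.004, 0.0, 0.001], [0.004, -0.0, 0.001], [0.004, -0.001, 0.001], [0.004, -0.0, 0.002]]
end [ 0.5817 -0.051   0.2054] rotcorr [0.0035 0.0019 0.0006]
```

View pics/w13.png

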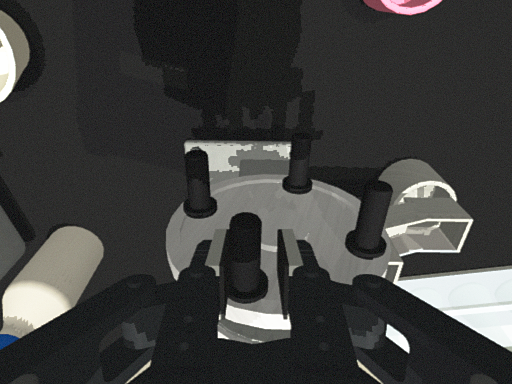

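The drum follows: grip3 sits against the pushing finger at (245,255). I'll carry on along the arc.

>>> jog_arm(dr=[[0,0,0],[0,0,0],[0,0,0],[0,0,0],[0,0,0],[0,0,0],[0,0,0],[0,0,0],[0,0,0],[0,0,0]], slide=[[0.004,0,0],[0.004,0,-0.001],[0.004,0,0],[0.004,0,0],[0.005,0,0],[0.004,0,0],[0.004,0,0.001],[0.004,0,0.001],[0.004,-0.001,0.001],[0.004,0,0.002]], gripper=[-0.5,-0.5,-0.5,-0.5,-0.5,-0.5,-0.5,-0.5,-0.5,-0.5])

```text
time_s: 20.8
position: [0.581, -0.0505, 0.2037]
tool_rot: [[0.153, 0.955, 0.256], [0.988, -0.148, -0.04], [0.0, 0.259, -0.966]]
ft_force: [-1.8, -2.6, 1.1]
grip_width: 0.0217
```

```bash
python3 - <<'E'
from h import *
s=observe();print(s["position"],s["grip_width"],s["ft_force"],F().T@(s["position"]-AX))
p0=.445-np.pi/2+1.6
arc([p0+.08*min(k+1,7.2) for k in range(8)],toolR(15))
print("phi",np.degrees(p0))
E
```

```text
[ 0.58101564 -0.05050121  0.20370093] 0.021673098324598704 [-1.77182423 -2.61708823  1.12190712] [-0.07970448  0.0286423   0.04870093]
slide [[0.003, 0.001, 0.001], [0.003, -0.001, 0.002], [0.003, -0.001, 0.002], [0.003, -0.0, 0.003], [0.003, -0.001, 0.003], [0.003, -0.001, 0.003], [0.002, -0.001, 0.004], [0.0, -0.0, 0.0]]
end [ 0.5849 -0.0309  0.1853] rotcorr [-0.     -0.0001  0.0003]
phi 27.169869104253358
```

>>> jog_arm(dr=[[0,0,0],[0,0,0],[0,0,0],[0,0,0],[0,0,0],[0,0,0],[0,0,0],[0,0,0],[0,0,0],[0,0,0]], slide=[[0.003,0,0.001],[0.003,-0.001,0.002],[0.003,0,0.002],[0.003,0,0.003],[0.003,-0.001,0.003],[0.003,-0.001,0.003],[0.002,-0.001,0.004],[0,0,0],[-0.003,0,0],[0,0,0]], gripper=[-0.5,-0.5,-0.5,-0.5,-0.5,-0.5,-0.5,-0.5,-0.4,-0.3])

```text
time_s: 21.8
position: [0.5844, -0.0344, 0.1854]
tool_rot: [[0.153, 0.955, 0.256], [0.988, -0.148, -0.039], [0.0, 0.259, -0.966]]
ft_force: [0.1, 0.2, 0.0]
grip_width: 0.0298
```

```bash
python3 - <<'E'
from h import *
s=observe();print(s["position"],s["grip_width"],s["ft_force"],F().T@(s["position"]-AX))
d=get("wrist");cv2.imwrite("pics/w14.png",d["pixels"])
th=.445+1.6+.576;print("th",th)
R=toolR(15);up=s["position"]+[0,0,.055]
p,Rc=plan(up,R,4);ph=th-np.pi  # grip2
print("phi2",np.degrees(ph))
t=pegpos(ph,0,.0);t[2]=up[2]
p,Rc=plan(t,R,6,p,Rc)
E
```

```text
[ 0.58438445 -0.03441931  0.18535191] 0.029787650390583502 [0.0993935  0.1949324  0.01284228] [-0.07883563  0.04505027  0.03035191]
th 2.621
dr [[0.0, -0.0, -0.0], [0.0, -0.0, -0.0], [0.0, -0.0, -0.0], [0.0, -0.0, -0.0]]
slide [[-0.0, 0.004, -0.013], [-0.0, 0.003, -0.014], [-0.0, 0.004, -0.013], [-0.0, 0.003, -0.013]]
end [ 0.5842 -0.0344  0.2403]
phi2 -29.827761896211232
dr [[0.0, -0.0, -0.0], [0.0, -0.0, -0.0], [0.0, -0.0, -0.0], [0.0, -0.0, -0.0], [0.0, -0.0, -0.0], [0.0, -0.0, -0.0]]
slide [[-0.012, 0.0, -0.0], [-0.012, 0.0, -0.0], [-0.011, 0.0, -0.0], [-0.012, 0.0, -0.0], [-0.012, 0.0, -0.0], [-0.012, 0.0, -0.0]]
end [ 0.5734 -0.1045  0.2403]
```

View pics/w14.png

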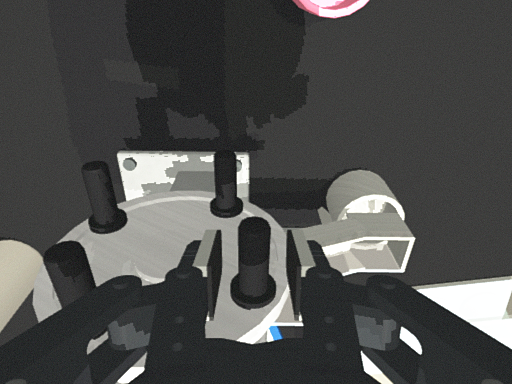

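>>> jog_arm(dr=[[0,0,0],[0,0,0],[0,0,0],[0,0,0],[0,0,0],[0,0,0],[0,0,0],[0,0,0],[0,0,0],[0,0,0]], slide=[[0,0.004,-0.013],[0,0.003,-0.014],[0,0.004,-0.013],[0,0.003,-0.013],[-0.012,0,0],[-0.012,0,0],[-0.011,0,0],[-0.012,0,0],[-0.012,0,0],[-0.012,0,0]], gripper=[-0.3,-0.3,-0.3,-0.3,-0.3,-0.3,-0.3,-0.3,-0.3,-0.3])

```text
time_s: 22.85
position: [0.5732, -0.1058, 0.2401]
tool_rot: [[0.153, 0.955, 0.256], [0.988, -0.148, -0.04], [-0.0, 0.259, -0.966]]
ft_force: [-0.2, -0.3, -0.1]
grip_width: 0.0301
```

```bash
python3 - <<'E'
from h import *
s=observe();print(s["position"],s["grip_width"],s["ft_force"],F().T@(s["position"]-AX))
d=get("wrist");cv2.imwrite("pics/w15.png",d["pixels"])
plan(pegpos(2.62-np.pi,0,.004),toolR(15),5)
E
```

```text
[ 0.57321087 -0.10576572  0.24008202] 0.0300980571943069 [-0.21097706 -0.30974186 -0.08068479] [-0.07896268 -0.02716568  0.08508202]
dr [[0.0, 0.0, -0.0], [0.0, 0.0, -0.0], [0.0, 0.0, -0.0], [0.0, 0.001, -0.001], [0.0, 0.0, -0.0]]
slide [[0.001, -0.002, 0.007], [0.0, -0.002, 0.007], [0.001, -0.002, 0.007], [0.0, -0.002, 0.007], [0.001, -0.002, 0.007]]
end [ 0.573  -0.1042  0.2037]
```

View pics/w15.png

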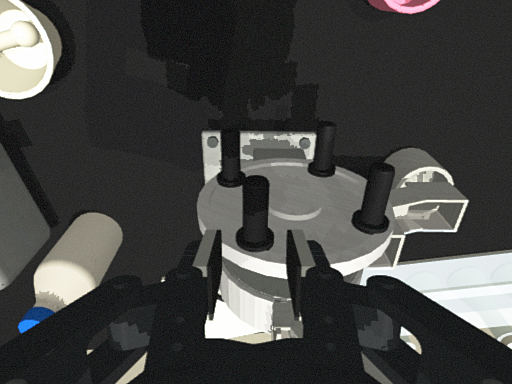

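>>> jog_arm(dr=[[0,0,0],[0,0,0],[0,0,0],[0,0,0],[0,0,0],[0,0,0],[0,0,0],[0,0,0],[0,0,0],[0,0,0]], slide=[[0.001,-0.002,0.007],[0,-0.002,0.007],[0.001,-0.002,0.007],[0,-0.002,0.007],[0.001,-0.002,0.007],[0,0,0],[0,0,0],[0,0,0],[0.002,0,0],[0.002,0,0]], gripper=[-0.3,-0.3,-0.3,-0.3,-0.3,-0.4,-0.5,-0.5,-0.5,-0.5])

```text
time_s: 23.9
position: [0.5743, -0.0986, 0.205]
tool_rot: [[0.154, 0.954, 0.258], [0.988, -0.147, -0.043], [-0.003, 0.261, -0.965]]
ft_force: [-1.7, -6.5, 3.2]
grip_width: 0.0212
```

```bash
python3 - <<'E'
from h import *
s=observe();print(s["position"],s["grip_width"],s["ft_force"],F().T@(s["position"]-AX))
p0=2.62-np.pi
arc([p0+.08*(k+1) for k in range(10)],toolR(15))
arc([p0+.08*(k+11) for k in range(10)],toolR(15),p0=pegpos(p0+.8))
E
```

```text
[ 0.5743038  -0.09864069  0.20497486] 0.021181284129803638 [-1.71364415 -6.46413004  3.18691927] [-0.07897265 -0.01995732  0.04997486]
slide [[0.002, 0.0, -0.001], [0.004, 0.001, -0.002], [0.003, 0.0, -0.001], [0.005, 0.0, -0.001], [0.004, 0.0, -0.001], [0.004, 0.001, 0.0], [0.004, -0.0, 0.0], [0.004, -0.001, 0.0], [0.004, 0.0, 0.001], [0.004, 0.0, 0.001]]
end [ 0.5801 -0.0611  0.209 ] rotcorr [0.0027 0.003  0.0003]
slide [[0.004, -0.0, 0.001], [0.004, -0.001, 0.002], [0.003, -0.0, 0.002], [0.004, -0.001, 0.002], [0.003, -0.0, 0.002], [0.004, -0.001, 0.003], [0.002, -0.001, 0.003], [0.003, -0.001, 0.003], [0.002, -0.001, 0.003], [0.003, -0.001, 0.003]]
end [ 0.5846 -0.0292  0.1839] rotcorr [0.0027 0.003  0.0003]
```

>>> jog_arm(dr=[[0,0,0],[0,0,0],[0,0,0],[0,0,0],[0,0,0],[0,0,0],[0,0,0],[0,0,0],[0,0,0],[0,0,0]], slide=[[0.002,0,-0.001],[0.004,0.001,-0.002],[0.003,0,-0.001],[0.005,0,-0.001],[0.004,0,-0.001],[0.004,0.001,0],[0.004,0,0],[0.004,-0.001,0],[0.004,0,0.001],[0.004,0,0.001]], gripper=[-0.5,-0.5,-0.5,-0.5,-0.5,-0.5,-0.5,-0.5,-0.5,-0.5])

```text
time_s: 24.9
position: [0.5796, -0.0598, 0.208]
tool_rot: [[0.153, 0.955, 0.256], [0.988, -0.147, -0.041], [-0.001, 0.259, -0.966]]
ft_force: [-1.2, -4.3, 2.0]
grip_width: 0.0212
```

```bash
python3 - <<'E'
from h import *
s=observe();print(s["position"],s["grip_width"],s["ft_force"],F().T@(s["position"]-AX))
S=get("scene");crop(S,150,170,280,300,5,"s16.png");d=get("wrist");cv2.imwrite("pics/w16.png",d["pixels"])
p0=2.62-np.pi+.8
arc([p0+.08*(k+1) for k in range(10)],toolR(15))
E
```

```text
[ 0.57959962 -0.05983438  0.20800724] 0.021183440470709174 [-1.1824436  -4.32055588  2.00484845] [-0.07967598  0.01920237  0.05300724]
slide [[0.002, 0.001, 0.0], [0.004, -0.001, 0.002], [0.004, -0.0, 0.002], [0.004, -0.001, 0.002], [0.003, -0.0, 0.002], [0.003, -0.001, 0.003], [0.003, -0.001, 0.003], [0.003, -0.001, 0.003], [0.002, -0.001, 0.003], [0.002, -0.001, 0.004]]
end [ 0.5846 -0.0297  0.183 ] rotcorr [-0.0002 -0.0004  0.0006]
```

View pics/s16.png

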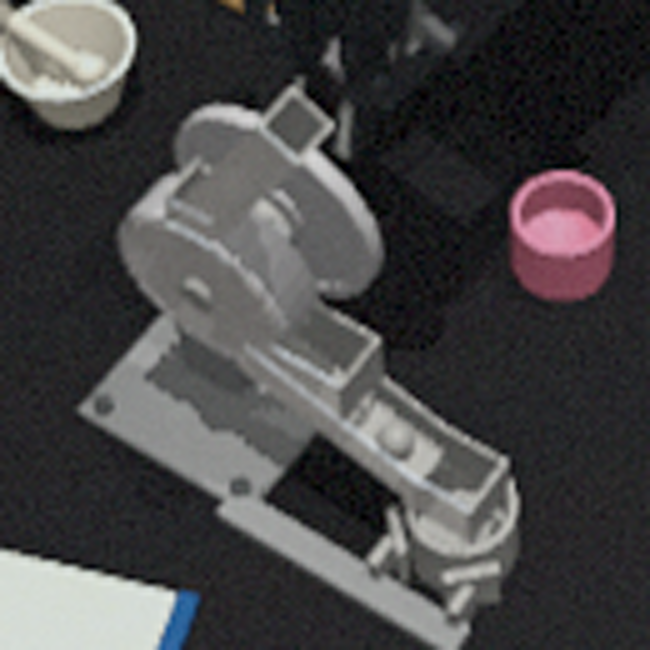

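View pics/w16.png

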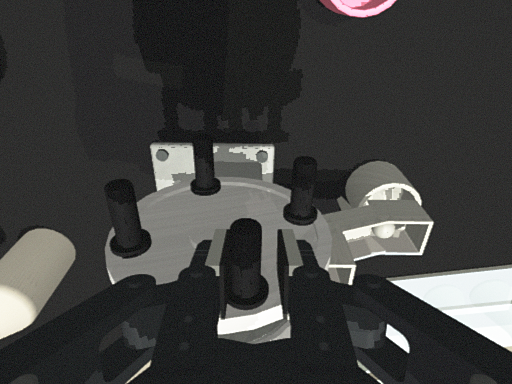

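The first ball is rolling down the chute (scene crop (397,440), wrist (385,230)) with the drum at about 3.43. I'll continue.

>>> jog_arm(dr=[[0,0,0],[0,0,0],[0,0,0],[0,0,0],[0,0,0],[0,0,0],[0,0,0],[0,0,0],[0,0,0],[0,0,0]], slide=[[0.002,0.001,0],[0.004,-0.001,0.002],[0.004,0,0.002],[0.004,-0.001,0.002],[0.003,0,0.002],[0.003,-0.001,0.003],[0.003,-0.001,0.003],[0.003,-0.001,0.003],[0.002,-0.001,0.003],[0.001,-0.001,0.003]], gripper=[-0.5,-0.5,-0.5,-0.5,-0.5,-0.5,-0.5,-0.5,-0.5,-0.5])

```text
time_s: 26.0
position: [0.5842, -0.031, 0.1839]
tool_rot: [[0.153, 0.955, 0.256], [0.988, -0.147, -0.04], [-0.0, 0.259, -0.966]]
ft_force: [-0.3, -2.4, 1.7]
grip_width: 0.0216
```

```bash
python3 - <<'E'
from h import *
s=observe();q=F().T@(s["position"]-AX);print(s["position"],s["grip_width"],s["ft_force"],q)
S=get("scene");crop(S,150,170,280,300,5,"s17.png")
off=s["grip_width"]/2-.007
print("phi from y,z",np.arctan2(q[1]-off,q[2]-.004),"th",np.arctan2(q[1]-off,q[2]-.004)+np.pi)
E
```

```text
[ 0.58416383 -0.03100157  0.18386879] 0.021608927726204236 [-0.25593446 -2.43851419  1.65099813] [-0.07957651  0.04839403  0.02886879]
phi from y,z 1.0620403048820035 th 4.203632958471797
```

View pics/s17.png

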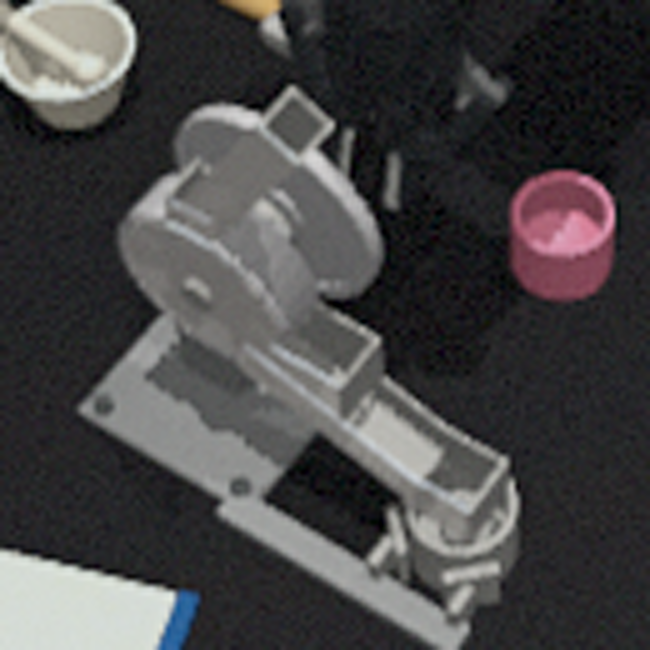

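The first ball is in the jar (465,505) with the drum at about 4.18. I'll switch to grip1.

>>> jog_arm(dr=[[0,0,0],[0,0,0],[0,0,0],[0,0,0],[0,0,0],[0,0,0],[0,0,0],[0,0,0],[0,0,0],[0,0,0]], slide=[[-0.003,0,0],[-0.001,0,0],[0,0.005,-0.018],[0,0.005,-0.018],[0,0.005,-0.018],[-0.014,0,0],[-0.014,0,0],[-0.014,0,0],[-0.014,0,0],[-0.014,0,0]], gripper=[-0.4,-0.3,-0.3,-0.3,-0.3,-0.3,-0.3,-0.3,-0.3,-0.3])

```text
time_s: 27.05
position: [0.573, -0.1061, 0.2397]
tool_rot: [[0.154, 0.955, 0.255], [0.988, -0.148, -0.04], [-0.0, 0.258, -0.966]]
ft_force: [0.3, 0.1, 0.5]
grip_width: 0.03
```

```bash
python3 - <<'E'
from h import *
s=observe();print(s["position"],s["grip_width"],s["ft_force"],F().T@(s["position"]-AX))
d=get("wrist");cv2.imwrite("pics/w18.png",d["pixels"])
plan(pegpos(4.18-3*np.pi/2,0,.004),toolR(15),5)
E
```

```text
[ 0.57301999 -0.10608093  0.2396809 ] 0.02998526216256505 [0.27776336 0.10742143 0.52747212] [-0.0791031  -0.02750638  0.0846809 ]
dr [[-0.0, 0.0, -0.0], [-0.0, 0.0, -0.0], [-0.0, 0.0, -0.0], [-0.0, 0.001, -0.001], [-0.0, 0.0, -0.0]]
slide [[0.001, -0.002, 0.007], [0.0, -0.002, 0.007], [0.001, -0.002, 0.007], [0.0, -0.002, 0.007], [0.001, -0.001, 0.007]]
end [ 0.5738 -0.1049  0.2037]
```

View pics/w18.png

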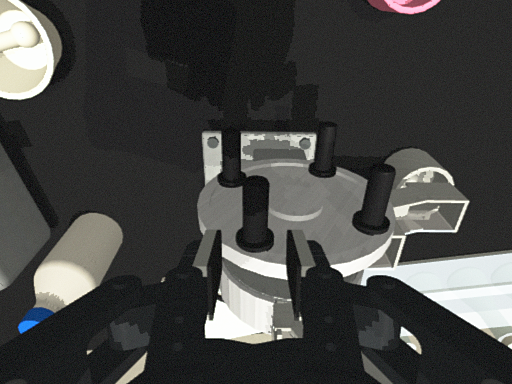

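Same geometry as last time, with grip1 centred at (256,212). I'll descend and straddle it.

>>> jog_arm(dr=[[0,0,0],[0,0,0],[0,0,0],[0,0,0],[0,0,0],[0,0,0],[0,0,0],[0,0,0],[0,0,0],[0,0,0]], slide=[[0.001,-0.002,0.007],[0,-0.002,0.007],[0.001,-0.002,0.007],[0,-0.002,0.007],[0,-0.002,0.007],[0,0,0],[0,0,0],[0,0,0],[0.002,0,0],[0.002,0,0]], gripper=[-0.3,-0.3,-0.3,-0.3,-0.3,-0.4,-0.5,-0.5,-0.5,-0.5])

```text
time_s: 28.1
position: [0.5741, -0.0994, 0.2048]
tool_rot: [[0.153, 0.954, 0.258], [0.988, -0.147, -0.042], [-0.003, 0.261, -0.965]]
ft_force: [-0.6, -4.0, 2.9]
grip_width: 0.0217
```

```bash
python3 - <<'E'
from h import *
s=observe();print(s["position"],s["grip_width"],s["ft_force"],F().T@(s["position"]-AX))
p0=4.18-3*np.pi/2
arc([p0+.07*(k+1) for k in range(10)],toolR(15))
E
```

```text
[ 0.57409392 -0.09935941  0.2047857 ] 0.02166507529967297 [-0.60916641 -4.03375293  2.85832458] [-0.0790701  -0.02069969  0.0497857 ]
slide [[0.002, 0.0, -0.001], [0.003, 0.001, -0.001], [0.003, -0.0, -0.001], [0.004, 0.0, -0.001], [0.003, 0.0, -0.001], [0.004, 0.001, -0.001], [0.003, -0.0, 0.0], [0.004, -0.0, -0.0], [0.004, -0.0, 0.0], [0.003, -0.0, 0.001]]
end [ 0.5798 -0.0668  0.2101] rotcorr [0.0023 0.0025 0.0003]
```

>>> jog_arm(dr=[[0,0,0],[0,0,0],[0,0,0],[0,0,0],[0,0,0],[0,0,0],[0,0,0],[0,0,0],[0,0,0],[0,0,0]], slide=[[0.002,0,-0.001],[0.003,0.001,-0.001],[0.003,0,-0.001],[0.004,0,-0.001],[0.003,0,-0.001],[0.004,0.001,-0.001],[0.003,0,0],[0.004,0,0],[0.004,0,0],[0.003,0,0.001]], gripper=[-0.5,-0.5,-0.5,-0.5,-0.5,-0.5,-0.5,-0.5,-0.5,-0.5])

```text
time_s: 29.1
position: [0.5795, -0.0655, 0.2092]
tool_rot: [[0.153, 0.955, 0.256], [0.988, -0.147, -0.04], [-0.0, 0.259, -0.966]]
ft_force: [-1.4, -2.1, 2.1]
grip_width: 0.0215
```

```bash
python3 - <<'E'
from h import *
s=observe();q=F().T@(s["position"]-AX);print(s["position"],s["grip_width"],s["ft_force"],q)
S=get("scene");crop(S,150,170,280,300,5,"s19.png")
off=s["grip_width"]/2-.007;ph=np.arctan2(q[1]-off,q[2]-.004);print("th",ph+3*np.pi/2)
arc([ph+.07*(k+1) for k in range(10)],toolR(15))
E
```

```text
[ 0.57946758 -0.06552423  0.20923528] 0.02152830162511952 [-1.36960772 -2.14277654  2.10731801] [-0.07893601  0.01355929  0.05423528]
th 4.904958052541761
slide [[0.004, 0.0, -0.0], [0.003, -0.0, 0.001], [0.003, -0.001, 0.001], [0.004, 0.0, 0.002], [0.003, -0.0, 0.001], [0.003, -0.001, 0.002], [0.003, -0.001, 0.002], [0.003, -0.0, 0.003], [0.002, -0.001, 0.002], [0.003, -0.001, 0.003]]
end [ 0.5838 -0.0344  0.1913] rotcorr [ 0.0001 -0.0002  0.0006]
```

View pics/s19.png

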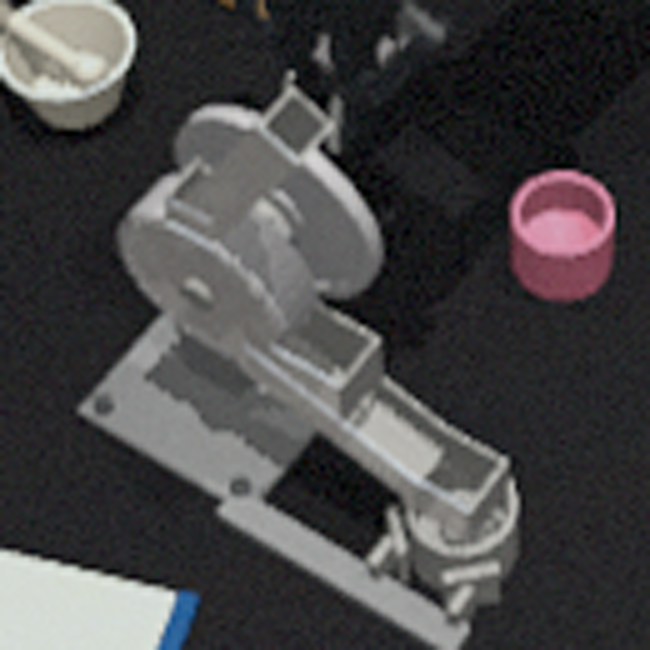

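>>> jog_arm(dr=[[0,0,0],[0,0,0],[0,0,0],[0,0,0],[0,0,0],[0,0,0],[0,0,0],[0,0,0],[0,0,0],[0,0,0]], slide=[[0.004,0,0],[0.003,0,0.001],[0.003,-0.001,0.001],[0.004,0,0.002],[0.003,0,0.001],[0.003,-0.001,0.002],[0.003,-0.001,0.002],[0.003,0,0.003],[0.002,-0.001,0.002],[0.002,-0.001,0.002]], gripper=[-0.5,-0.5,-0.5,-0.5,-0.5,-0.5,-0.5,-0.5,-0.5,-0.5])

```text
time_s: 30.15
position: [0.5836, -0.0362, 0.1924]
tool_rot: [[0.153, 0.954, 0.257], [0.988, -0.147, -0.04], [-0.001, 0.26, -0.966]]
ft_force: [0.9, -2.2, 1.7]
grip_width: 0.0214
```

```bash
python3 - <<'E'
from h import *
s=observe();q=F().T@(s["position"]-AX);print(s["position"],s["grip_width"],s["ft_force"],q)
S=get("scene");crop(S,150,170,280,300,5,"s20.png");d=get("wrist");crop(d,250,130,512,384,3,"w20.png")
off=s["grip_width"]/2-.007;ph=np.arctan2(q[1]-off,q[2]-.004);print("th",ph+3*np.pi/2)
arc([ph+.05*(k+1) for k in range(5)],toolR(15))
E
```

```text
[ 0.58356554 -0.03617171  0.19240832] 0.021420809132580352 [ 0.94747766 -2.1920437   1.73429774] [-0.07937681  0.04319322  0.03740832]
th 5.580931500783139
slide [[0.002, 0.0, 0.002], [0.001, -0.0, 0.002], [0.002, -0.001, 0.002], [0.001, -0.0, 0.002], [0.001, -0.001, 0.002]]
end [ 0.585  -0.0291  0.182 ] rotcorr [-0.0001 -0.      0.0003]
```

View pics/s20.png

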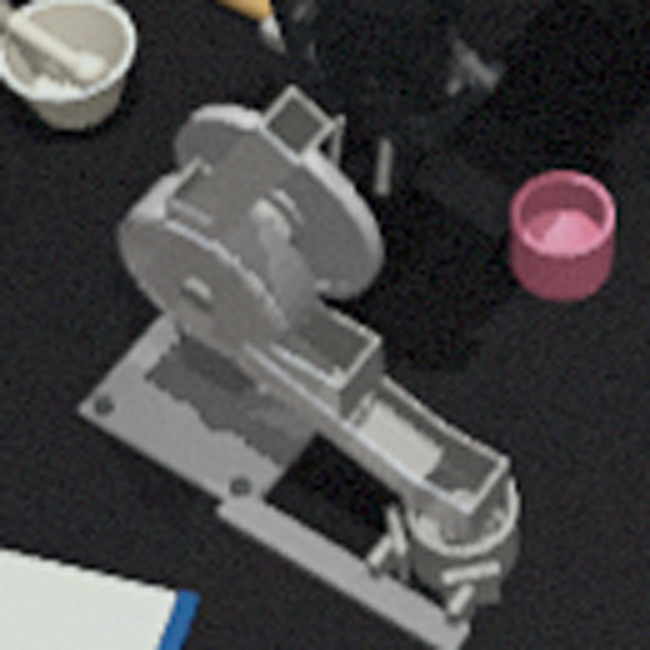

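View pics/w20.png

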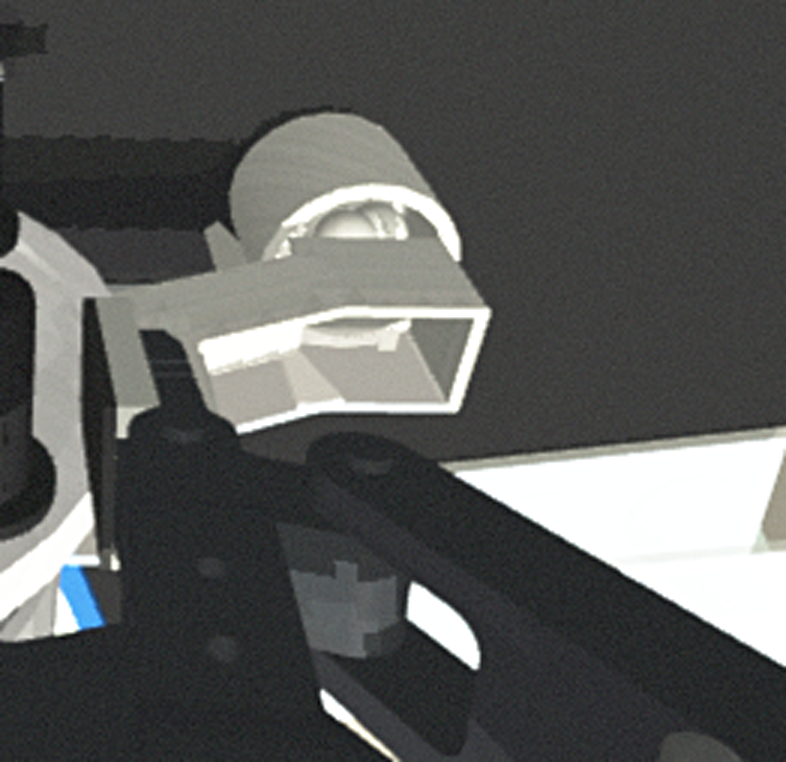

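>>> jog_arm(dr=[[0,0,0],[0,0,0],[0,0,0],[0,0,0],[0,0,0],[0,0,0],[0,0,0],[0,0,0],[0,0,0],[0,0,0]], slide=[[0.002,0,0.002],[0.001,0,0.002],[0.002,-0.001,0.002],[0.001,0,0.002],[0,0,0],[0,0,0],[0,0,0],[0,0,0],[0,0,0],[0,0,0]], gripper=[-0.5,-0.5,-0.5,-0.5,-0.5,-0.5,-0.5,-0.5,-0.5,-0.5])

```text
time_s: 31.25
position: [0.5854, -0.0304, 0.1846]
tool_rot: [[0.153, 0.954, 0.256], [0.988, -0.148, -0.04], [-0.0, 0.259, -0.966]]
ft_force: [-0.6, -0.5, 0.2]
grip_width: 0.0212
```

```bash
python3 - <<'E'
from h import *
s=observe();q=F().T@(s["position"]-AX);print(s["position"],s["grip_width"],s["ft_force"],q)
d=get("wrist");crop(d,290,150,440,290,5,"w21.png");T=get("top");crop(T,225,110,265,150,14,"t21.png")
off=s["grip_width"]/2-.007;ph=np.arctan2(q[1]-off,q[2]-.004);print("th",ph+3*np.pi/2, np.arcsin((q[1]-off)/.052)+3*np.pi/2)
E
```

```text
[ 0.58538363 -0.03039762  0.18459255] 0.0212465752248093 [-0.64316231 -0.51170302  0.24977697] [-0.07846347  0.04917748  0.02959255]
th 5.771324298179977 5.779981750592386
```

View pics/w21.png

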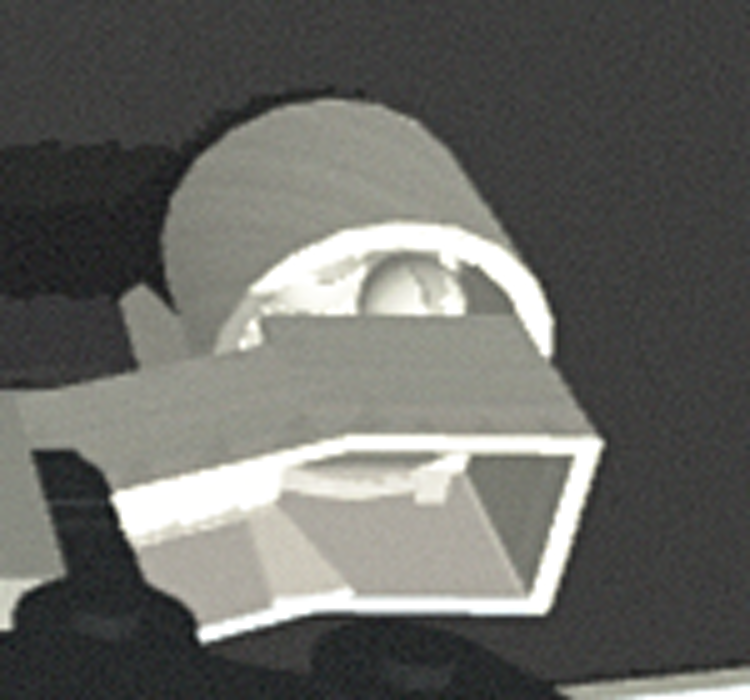

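View pics/t21.png

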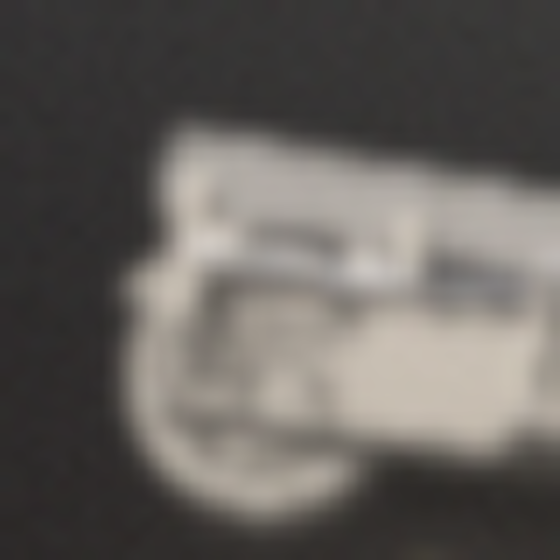

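```bash
python3 - <<'E'
from h import *
s=observe();R=toolR(15);p=s["position"]+F()@[0,-.004,0]
p,Rc=plan(p+[0,0,.06],R,4,p,s["tool_rot"])
t=AX+F()@[-.10,.18,0];t[2]=.26
p,Rc=plan(t,R,5,p,Rc)
t=AX+F()@[-.04,.18,0];t[2]=.27
p,Rc=plan(t,toolR(0),10,p,Rc)
E
```

```text
dr [[0.0, 0.0, 0.0], [0.0, 0.0, 0.0], [0.0, 0.0, 0.0], [0.001, 0.0, 0.0]]
slide [[-0.0, 0.004, -0.014], [-0.0, 0.004, -0.015], [-0.0, 0.004, -0.014], [-0.0, 0.004, -0.015]]
end [ 0.5852 -0.0344  0.2448]
dr [[-0.0, 0.0, 0.0], [-0.0, 0.0, 0.0], [-0.0, 0.0, 0.0], [-0.0, 0.0, 0.0], [-0.0, 0.0, 0.0]]
slide [[0.027, -0.003, -0.004], [0.027, -0.004, -0.004], [0.027, -0.003, -0.004], [0.027, -0.004, -0.004], [0.027, -0.003, -0.004]]
end [0.5845 0.1023 0.2597]
dr [[0.026, 0.0, 0.0], [0.026, 0.0, 0.0], [0.026, 0.0, 0.0], [0.026, 0.0, 0.0], [0.026, 0.0, 0.0], [0.026, 0.0, 0.0], [0.026, 0.0, 0.0], [0.026, 0.0, 0.0], [0.027, 0.0, 0.0], [0.026, 0.0, 0.0]]
slide [[-0.0, 0.006, 0.001], [-0.0, 0.006, -0.0], [-0.0, 0.006, 0.0], [-0.0, 0.006, 0.0], [-0.0, 0.006, 0.0], [-0.0, 0.006, -0.0], [-0.0, 0.006, -0.0], [-0.0, 0.006, -0.001], [-0.0, 0.006, -0.001], [-0.0, 0.006, -0.001]]
end [0.6431 0.0932 0.2703]
```

>>> jog_arm(dr=[[0,0,0],[0,0,0],[0,0,0],[0,0,0],[0,0,0],[0,0,0],[0,0,0],[0,0,0],[0,0,0],[0,0,0]], slide=[[-0.003,0,0],[-0.001,0,0],[0,0.004,-0.014],[0,0.004,-0.015],[0,0.004,-0.014],[0,0.004,-0.015],[0.02,-0.003,-0.004],[0.03,-0.004,-0.004],[0.03,-0.004,-0.004],[0.03,-0.004,-0.004]], gripper=[-0.4,-0.3,-0.3,-0.3,-0.3,-0.3,-0.3,-0.3,-0.3,-0.3])

```text
time_s: 32.35
position: [0.5835, 0.078, 0.2564]
tool_rot: [[0.153, 0.954, 0.256], [0.988, -0.148, -0.04], [-0.0, 0.259, -0.966]]
ft_force: [-0.1, -0.0, -0.3]
grip_width: 0.03
```

```bash
python3 - <<'E'
from h import *
s=observe();print(s["position"],s["ft_force"],F().T@(s["position"]-AX))
t=AX+F()@[-.04,.18,0];t[2]=.27
plan(t,toolR(0),10)
d=get("wrist");cv2.imwrite("pics/w22.png",d["pixels"])
E
```

```text
[0.58346886 0.07797984 0.25642905] [-0.09166171 -0.00578742 -0.31883798] [-0.09693591  0.15598623  0.10142905]
dr [[0.026, 0.0, -0.0], [0.026, 0.0, -0.0], [0.026, 0.0, -0.0], [0.026, 0.0, -0.0], [0.026, 0.0, -0.0], [0.026, 0.0, -0.0], [0.027, 0.0, -0.0], [0.026, 0.0, -0.0], [0.027, 0.0, -0.0], [0.026, 0.0, -0.0]]
slide [[0.002, 0.006, 0.0], [0.003, 0.006, 0.0], [0.002, 0.006, 0.0], [0.003, 0.005, -0.0], [0.002, 0.006, -0.001], [0.002, 0.006, -0.0], [0.003, 0.006, -0.001], [0.002, 0.006, -0.001], [0.003, 0.005, -0.001], [0.002, 0.006, -0.001]]
end [0.6433 0.093  0.2698]
```

View pics/w22.png

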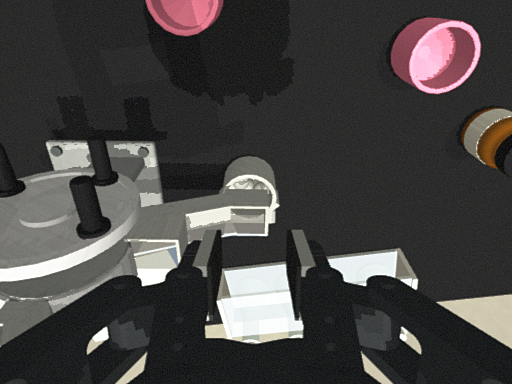

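>>> jog_arm(dr=[[0.026,0,0],[0.026,0,0],[0.026,0,0],[0.026,0,0],[0.026,0,0],[0.026,0,0],[0.027,0,0],[0.026,0,0],[0.027,0,0],[0.026,0,0]], slide=[[0.002,0.006,0],[0.003,0.006,0],[0.002,0.006,0],[0.003,0.005,0],[0.002,0.006,-0.001],[0.002,0.006,0],[0.003,0.006,-0.001],[0.002,0.006,-0.001],[0.003,0.005,-0.001],[0.002,0.006,-0.001]], gripper=[-0.3,-0.3,-0.3,-0.3,-0.3,-0.3,-0.3,-0.3,-0.3,-0.3])

```text
time_s: 33.4
position: [0.6436, 0.092, 0.2696]
tool_rot: [[0.153, 0.988, -0.001], [0.988, -0.153, -0.0], [-0.0, -0.001, -1.0]]
ft_force: [0.1, -1.1, -0.1]
grip_width: 0.0301
```

```bash
python3 - <<'E'
from h import *
s=observe();print(s["position"],s["ft_force"],F().T@(s["position"]-AX))
d=get("wrist");crop(d,130,130,330,280,4,"w23.png");S=get("scene");crop(S,150,150,310,300,4,"s23.png")
E
```

```text
[0.64363004 0.09196348 0.2695663 ] [ 0.06132462 -1.12816763 -0.06143433] [-0.03962223  0.17900907  0.1145663 ]
```

View pics/w23.png

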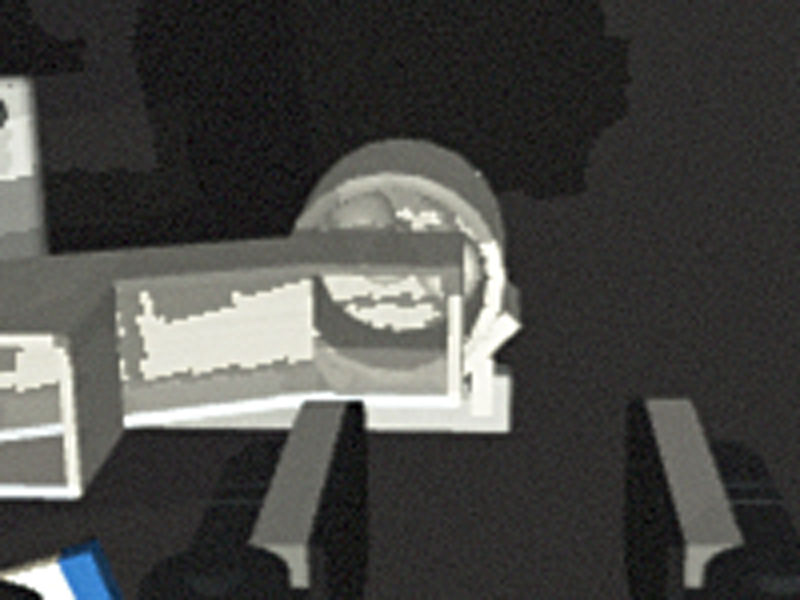

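View pics/s23.png

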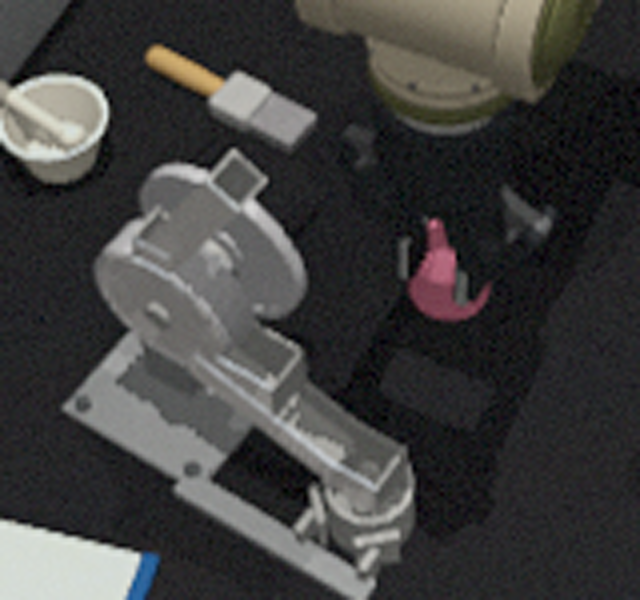

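```bash
python3 - <<'E'
from h import *
t=AX+F()@[.025,.178,0];t[2]=.26
plan(t,toolR(-13),10)
E
```

```text
dr [[0.023, 0.0, -0.0], [0.023, 0.0, -0.0], [0.023, 0.0, -0.0], [0.023, 0.0, -0.0], [0.022, 0.0, -0.0], [0.023, 0.0, -0.0], [0.022, 0.0, -0.0], [0.023, 0.0, -0.0], [0.022, 0.0, -0.0], [0.023, 0.0, -0.0]]
slide [[-0.0, 0.006, 0.001], [-0.0, 0.007, 0.001], [-0.0, 0.006, 0.0], [-0.0, 0.007, 0.001], [-0.0, 0.006, 0.0], [-0.001, 0.007, 0.0], [0.0, 0.006, 0.0], [0.0, 0.007, 0.0], [0.0, 0.006, -0.0], [0.0, 0.006, -0.001]]
end [0.7069 0.081  0.2605]
```

>>> jog_arm(dr=[[0.023,0,0],[0.023,0,0],[0.023,0,0],[0.023,0,0],[0.022,0,0],[0.023,0,0],[0.022,0,0],[0.023,0,0],[0.022,0,0],[0.023,0,0]], slide=[[0,0.006,0.001],[0,0.007,0.001],[0,0.006,0],[0,0.007,0.001],[0,0.006,0],[0,0.007,0],[0,0.006,0],[0,0.007,0],[0,0.006,0],[0,0.006,-0.001]], gripper=[-0.3,-0.3,-0.3,-0.3,-0.3,-0.3,-0.3,-0.3,-0.3,-0.3])

```text
time_s: 34.5
position: [0.7063, 0.0821, 0.2609]
tool_rot: [[0.153, 0.963, -0.223], [0.988, -0.149, 0.034], [-0.0, -0.225, -0.974]]
ft_force: [0.3, -0.3, 0.1]
grip_width: 0.03
```

```bash
python3 - <<'E'
from h import *
s=observe();print(s["position"],s["ft_force"],F().T@(s["position"]-AX),s["q"])
d=get("wrist");crop(d,150,120,290,250,5,"w24.png")
E
```

```text
[0.70629965 0.08211626 0.2609421 ] [ 0.32121986 -0.32192806  0.05232608] [0.02381614 0.17886533 0.1059421 ] [ -3.30735337  46.57878493  26.77342267   1.39774835 119.61348393
 -83.95633367]
```

View pics/w24.png

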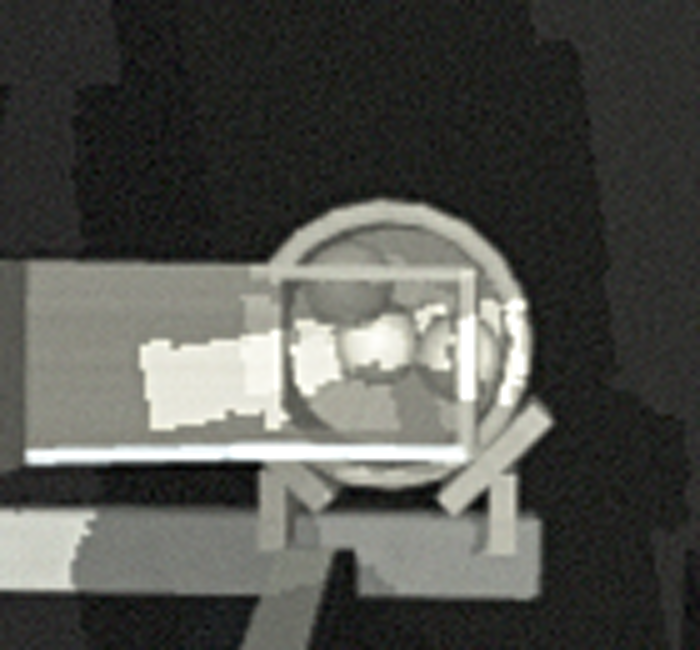

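```bash
python3 - <<'E'
from h import *
d=get("wrist")
P=lambda u,v,z:F().T@(onz(d,150+u/5-.4,120+v/5-.4,z)-AX)
hsv=cv2.cvtColor(d["pixels"],cv2.COLOR_BGR2HSV)
print("jar",P(402,345,.05),"Vright inner",P(530,405,.036),P(437,492,.036))
print("spout top corners",P(285,272,.09),P(470,272,.09),P(470,455,.09))
im=d["pixels"][170:240,195:275];cv2.imwrite("pics/w25.png",cv2.resize(im,None,fx=9,fy=9,interpolation=cv2.INTER_CUBIC))
T=get("top");cv2.imwrite("pics/t25.png",T["pixels"])
E
```

```text
jar [ 0.00141142  0.15402001 -0.105     ] Vright inner [ 0.01519631  0.18117918 -0.119     ] [ 0.03443224  0.16062247 -0.119     ]
spout top corners [-0.01378991  0.13501548 -0.065     ] [-0.01375333  0.1696763  -0.065     ] [ 0.02064461  0.16959874 -0.065     ]
```

View pics/w25.png

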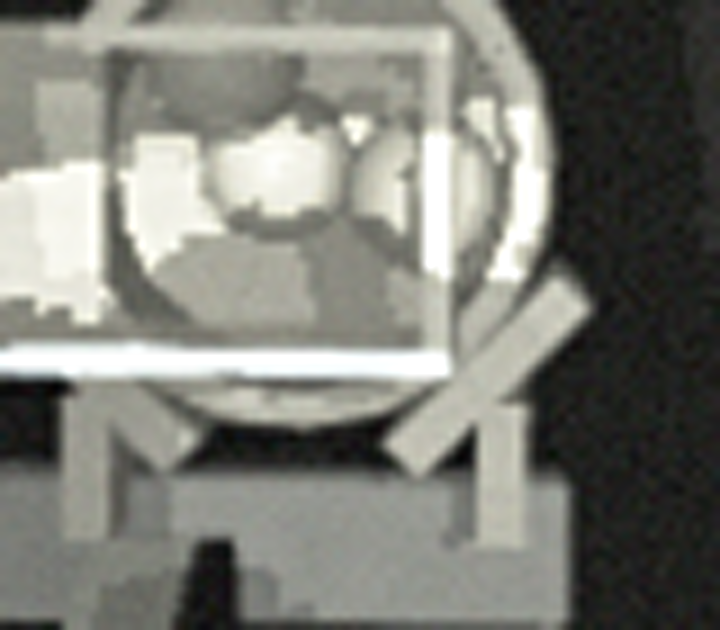

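View pics/t25.png

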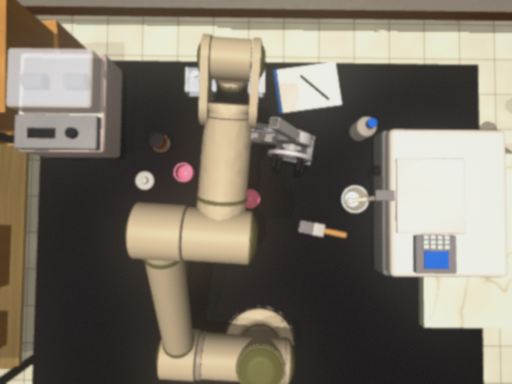

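```bash
python3 - <<'E'
from h import *
s=observe();print(s["time_s"],s["ft_force"],s["qvel"].round(2))
print(env.close_job())
E
```

```text
34.65 [ 0.20523946 -0.44655164  0.03060186] [ 0.25 -1.34  1.01  0.01 -0.32  0.09]
the job is handed in; nothing more can be done
None
```

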